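Load the drying cabinet with rinsed beakers and lock its tray

ROBOT

A 6-joint arm with a two-finger parallel gripper is mounted at the origin on the work surface. World frame = base frame: x ahead of the robot, y to its left, z up, the work surface at z = 0. Lengths are in m, angles in degrees, forces in N, time in s.
With the tool pointing down it reaches from about 0.4 to 0.825 m from the base axis. Payload 7 kg.
Tool frame: the origin (TCP) lies between the finger pads; the fingertips stand 22 mm ahead of it and the grasp point (between the pads) lies 3 mm ahead of it; z points along the fingers, y is the line along which they close (so a half turn about z gives the same grasp; the last joint's range is limited). The gripper opens to 88 mm and grips with 3 to 60 N. Pads are 19 mm wide; open, the fingers measure 130 mm over their backs; the gripper's body (78 mm by 193 mm) begins 47 mm behind the grasp point.
Start: joints at [82.282, 20.546, 0.682, 0, -70.136, -16.507], TCP at [0.277, 0.616, 0.249] pointing down, gripper open.
Joint ranges: [-176.03, 176.03], [-82.01, 121.73], [-58.28, 71.71], [-173.87, 95.51], [-174.79, -0.11], [-173.66, 173.66]. Speed limits (degrees/s): [136.94, 136.94, 172.46, 180, 180, 180].

INTERFACE

Orientations are given as [roll, pitch, yaw] about the fixed x, y, z axes, in that order (R = Rz(yaw) Ry(pitch) Rx(roll)).
In Python, from plant import r, vision gives the robot as it stands.
- The arm moves only by the shell command python3 -m pendant 'ROWS' [FORCE]. ROWS is JSON, a list that holds one entry, the list of rows, each a list of 7 numbers: the shift along the tool's x, y, z scaled (see below), then the turn, a rotation vector about the tool's x, y, z scaled (see below), then the opening, from -1 (shut) to 1 (fully open). In form: [[[x, y, z, wx, wy, wz, fingers], ...]]. A call has exactly 8 rows; each row shifts and turns the commanded pose from where the row before left it, along the tool's axes as they then stand; what a row does not reach is not made up. The controller multiplies each number of a shift by 20 mm and each number of a turn by 4 degrees. A row lasts 1/10 s, in which the tool goes at most 50 mm and 8.59 degrees, less where a joint would pass 70% of its speed; a pose out of reach is approached as far as the arm can. A call with a number of a shift or a turn outside -1 to 1 is refused whole. A call with a gripper value outside its range is refused whole. The fingers move at their own pace and stop on an object; FORCE is the grip in N (left out, the last holds). Time passes only in rows, so rows that do not move let the fingers close, or fill a call up. It gives the time, the measured TCP pose, the force, the opening and the grip force at its end, in the units of the state.
- r.get_state(): the state, without advancing time (a new reading comes with each control period).
- vision.capture(name): name is "scene" or "top"; returns a dict with "frame" (384x512x3 uint8, blue, green, red), "depth" (384x512 float32, m along the optical axis (not along the pixel's ray), 0 where there is no reading), "camera_matrix" (3x3 intrinsics, pixels), "extrinsics" (4x4, takes a point from world to camera coordinates). Camera axes: x right, y up, looking along -z (the intrinsics and any distortion apply to the point x, -y, -z); pixel columns grow to the right and rows downward; lengths in m; the calibration is good to about 2 mm. A picture is of the moment at which its call begins.
- r.close_job(): hands the job in; it is judged then, once.
The state is a dict: "time_s": time; "joints": joint angles; "qd": joint speeds; "joint_torque": joint torques, N m; "tcp_pos": TCP position; "eef_rot": TCP orientation; "contact_force": force on the tool from outside, world axes, zero at the start; "moment": the same for the moment, N m; "gripper_width": finger opening in m; "gripper_force": force on a finger pad.
Only numpy, scipy, OpenCV 4.12 (cv2) and the standard library are available. Lean on these libraries where they do the work, as an engineer would, in place of code of your own. Each camera call takes 0.05 s, during which the arm holds its last target. There are 200 camera calls.

TASK

The rinsed copper beakers are lying on the draining mat: stand each one upside down over an empty peg of the drying cabinet's pulled-out tray, its rim flat on the tray floor, leaving the beakers that are already drying on their pegs. When all are on, push the tray fully home under the hood and then turn the swing catch right across the tray's front to lock it. Leave the jar where it is.

Things in the scene. Friction and masses are not known exactly. Their poses are not given: they have to be found in the camera images.
- beaker0: Rinsed copper beaker, straight-sided, square with bevelled corners: 52 mm across flats (62 across corners), flats 34 mm wide, 96 mm long, wall 3 mm, 92 mm deep inside, about 0.2 kg. Origin: on its axis, 48 mm from base and rim; +z points along the axis out of the mouth; x and y are normal to flats. Starts lying on a flat on the mat, mouth roughly to world +y. May be absent.
- beaker1: Rinsed copper beaker, straight-sided, square with bevelled corners: 52 mm across flats (62 across corners), flats 34 mm wide, 96 mm long, wall 3 mm, 92 mm deep inside, about 0.2 kg. Origin: on its axis, 48 mm from base and rim; +z points along the axis out of the mouth; x and y are normal to flats. Starts lying on a flat on the mat, mouth roughly to world +y. May be absent.
- beaker2: Rinsed copper beaker, straight-sided, square with bevelled corners: 52 mm across flats (62 across corners), flats 34 mm wide, 96 mm long, wall 3 mm, 92 mm deep inside, about 0.2 kg. Origin: on its axis, 48 mm from base and rim; +z points along the axis out of the mouth; x and y are normal to flats. Starts lying on a flat on the mat, mouth roughly to world +y. May be absent.
- beaker3: Rinsed copper beaker, straight-sided, square with bevelled corners: 52 mm across flats (62 across corners), flats 34 mm wide, 96 mm long, wall 3 mm, 92 mm deep inside, about 0.2 kg. Origin: on its axis, 48 mm from base and rim; +z points along the axis out of the mouth; x and y are normal to flats. Starts lying on a flat on the mat, mouth roughly to world +y. May be absent.
- dry0: Beaker exactly like the rinsed ones (same size and axes) that, when present, already stands mouth down over peg 0 at the start: z axis down, base on top, origin 48 mm above the tray floor. One or two of dry0 to dry5 are present; the rest are absent and their pegs empty.
- dry1: Beaker exactly like the rinsed ones (same size and axes) that, when present, already stands mouth down over peg 1 at the start: z axis down, base on top, origin 48 mm above the tray floor. One or two of dry0 to dry5 are present; the rest are absent and their pegs empty.
- dry2: Beaker exactly like the rinsed ones (same size and axes) that, when present, already stands mouth down over peg 2 at the start: z axis down, base on top, origin 48 mm above the tray floor. One or two of dry0 to dry5 are present; the rest are absent and their pegs empty.
- dry3: Beaker exactly like the rinsed ones (same size and axes) that, when present, already stands mouth down over peg 3 at the start: z axis down, base on top, origin 48 mm above the tray floor. One or two of dry0 to dry5 are present; the rest are absent and their pegs empty.
- dry4: Beaker exactly like the rinsed ones (same size and axes) that, when present, already stands mouth down over peg 4 at the start: z axis down, base on top, origin 48 mm above the tray floor. One or two of dry0 to dry5 are present; the rest are absent and their pegs empty.
- dry5: Beaker exactly like the rinsed ones (same size and axes) that, when present, already stands mouth down over peg 5 at the start: z axis down, base on top, origin 48 mm above the tray floor. One or two of dry0 to dry5 are present; the rest are absent and their pegs empty.
- peg0 (a point): Foot of drying peg 0 on the tray floor, moving with the tray. Pegs: upright white dowels 26 mm thick, 73 mm tall, round tips, in two rows of three: 0, 1, 2 in the front row from cabinet -y to +y, 3, 4, 5 behind them, 88 mm apart along cabinet y, rows 120 mm apart. The tray floor is 22 mm above the bench.
- peg1 (a point): Foot of drying peg 1 on the tray floor, moving with the tray. Pegs: upright white dowels 26 mm thick, 73 mm tall, round tips, in two rows of three: 0, 1, 2 in the front row from cabinet -y to +y, 3, 4, 5 behind them, 88 mm apart along cabinet y, rows 120 mm apart. The tray floor is 22 mm above the bench.
- peg2 (a point): Foot of drying peg 2 on the tray floor, moving with the tray. Pegs: upright white dowels 26 mm thick, 73 mm tall, round tips, in two rows of three: 0, 1, 2 in the front row from cabinet -y to +y, 3, 4, 5 behind them, 88 mm apart along cabinet y, rows 120 mm apart. The tray floor is 22 mm above the bench.
- peg3 (a point): Foot of drying peg 3 on the tray floor, moving with the tray. Pegs: upright white dowels 26 mm thick, 73 mm tall, round tips, in two rows of three: 0, 1, 2 in the front row from cabinet -y to +y, 3, 4, 5 behind them, 88 mm apart along cabinet y, rows 120 mm apart. The tray floor is 22 mm above the bench.
- peg4 (a point): Foot of drying peg 4 on the tray floor, moving with the tray. Pegs: upright white dowels 26 mm thick, 73 mm tall, round tips, in two rows of three: 0, 1, 2 in the front row from cabinet -y to +y, 3, 4, 5 behind them, 88 mm apart along cabinet y, rows 120 mm apart. The tray floor is 22 mm above the bench.
- peg5 (a point): Foot of drying peg 5 on the tray floor, moving with the tray. Pegs: upright white dowels 26 mm thick, 73 mm tall, round tips, in two rows of three: 0, 1, 2 in the front row from cabinet -y to +y, 3, 4, 5 behind them, 88 mm apart along cabinet y, rows 120 mm apart. The tray floor is 22 mm above the bench.
- cabinet: Low drying cabinet, fixed (place and yaw vary). Origin on the bench under the centre of its hood; its x axis points from its open front inwards (about world +y), its y axis towards the robot. Glass-roofed hood 230 mm deep (x -115 to +115 mm), 300 mm wide, 146 mm high, open at the front (-x), 141 mm clear under the roof.
- tray (a joint): Slide of the peg tray along the cabinet's +x, m: 0 = pulled right out, as at the start (peg rows at cabinet x = -345 and -225 mm, front panel face at -435 mm); 0.27 = fully home at its stop (peg rows at -75 and +45 mm, front panel face at -165 mm, 50 mm in front of the hood). About 3 N of friction; stays where it is left.
- tray_front (a point): Middle of the outer face of the tray's front panel, 45 mm above the bench, moving with the tray. Flat upright panel 270 mm wide, 14 to 56 mm above the bench, with a rolled top edge up to 62 mm that overhangs the face by 2 mm.
- catch (a joint): Swing catch, rad: steel bar on an upright pivot at the robot-side end of the tray front. 0 = points straight out (cabinet -x), negative = swung away from the tray, 1.57 = fully across the tray's front (pointing to cabinet -y), at its stop. Starts open, -0.2 to 0; grows anticlockwise from above; 0.15 N m friction, stays put. If across too soon it blocks the tray.
- catch_knob (a point): Centre of the catch's upright black knob, 70 mm above the bench: a cylinder 18 mm thick, from 49 to 83 mm above the bench, on the bar 100 mm from the pivot. The bar is 15 mm wide, 41 to 49 mm above the bench, and reaches 112 mm from the pivot.
- catch_hinge (a point): Point on the catch's upright pivot axis, fixed at cabinet x = -180 mm, y = +168 mm, 45 mm above the bench.
- mat: Black draining mat, fixed, 320 x 250 x 4 mm, flat on the bench. Origin at the centre of its underside, x along its long side (roughly world +y), y along its short side (towards the robot).
- jar: Squat glass jar with a steel lid, 72 mm across, 85 mm high, on the robot's side of mat and tray; not part of the job. Origin at the centre of its foot.
Mind the look-alikes: they are no part of the job. What is shaped like the beaker0 but yellow is not meant.

How it is judged:
By the outcome, as a careful person would: the job done as asked, in the order asked, and still so for the second after the job is handed in, with the robot touching nothing.
Of beaker0, beaker1, beaker2, beaker3 only 3 to 4 are there at a start; the rules pass over those that are not, and their reading is None.
Of dry0, dry1, dry2, dry3, dry4, dry5 only 1 to 2 are there at a start; the rules pass over those that are not, and their reading is None.
At some moment in a run one of beaker0, beaker1, beaker2, beaker3 may be knocked a few centimetres aside while the robot is not near it.
Once in a run the grip may slacken for a moment while it holds something.
It also fails if it takes over 200 s, if anything falls off the work surface, if the arm or the gripper's body presses on something with over 40 N, if the wrist force passes 120 N, or if a joint passes its speed limit or range.

## Working session

There is one attempt and no reset: what is moved stays moved. The work goes in short steps, Python scripts to look and compute and a shell command to move; the robot and the scene stay as the last step left them, time stands still between calls to the robot, and variables do not carry over. Pictures are saved under pics/ and viewed, at most 14 in all, crops included, and the job is handed in when it is done.

```bash
ls; mkdir -p pics; python3 - <<'E'
from plant import r,vision
import cv2,numpy as np
print(r.get_state())
for n in("top","scene"):
    c=vision.capture(n); np.savez(n+'.npz',**c); cv2.imwrite(f'pics/{n}0.png',cv2.resize(c['frame'],(800,600)))
    print(n,c['camera_matrix'].tolist(),np.round(c['extrinsics'],3).tolist())
E
```

```text
pics
{'time_s': 0.0, 'joints': array([ 8.22810895e+01,  2.05908529e+01,  6.32809769e-01, -1.91927844e-02,
       -7.01377768e+01, -1.65063451e+01]), 'qd': array([ 0.03223165,  0.00589419, -0.02534391, -0.00549239,  0.00310484,
       -0.0336847 ]), 'joint_torque': array([-5.63874937e-05, -5.82707906e+01,  2.93061447e+01,  6.99691683e+00,
        6.90897970e-03, -1.60469449e-04]), 'tcp_pos': array([0.27681374, 0.61511199, 0.24762485]), 'eef_rot': array([ 1.79903002e+02, -9.92811504e-03, -2.42317832e+01]), 'contact_force': array([ 0.31836908, -0.59662131, -0.05609166]), 'moment': array([-0.00045679, -0.03499471, -0.0607175 ]), 'gripper_force': 0.0, 'gripper_width': 0.08747000520981767}
top [[386.2694606929123, 0.0, 254.33097939315218], [0.0, 386.2694606929123, 195.75060281945804], [0.0, 0.0, 1.0]] [[-0.004, -0.999, -0.036, 0.006], [0.995, -0.007, 0.101, -0.53], [-0.102, -0.035, 0.994, -1.109], [0.0, 0.0, 0.0, 1.0]]
scene [[461.0885823186289, 0.0, 251.52213509166302], [0.0, 461.0885823186289, 186.59838562862254], [0.0, 0.0, 1.0]] [[0.315, 0.949, 0.008, -0.145], [-0.796, 0.26, 0.548, 0.399], [0.517, -0.179, 0.837, -1.954], [0.0, 0.0, 0.0, 1.0]]
```

View pics/top0.png

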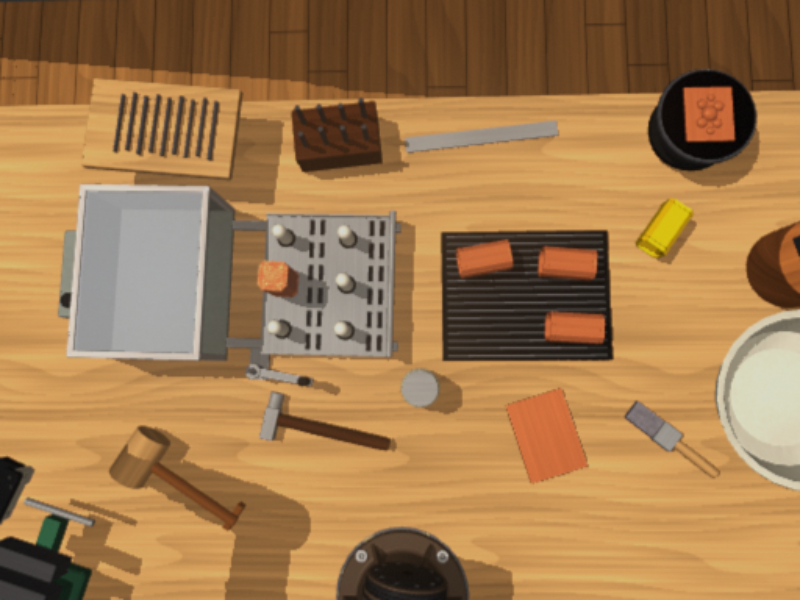

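View pics/scene0.png

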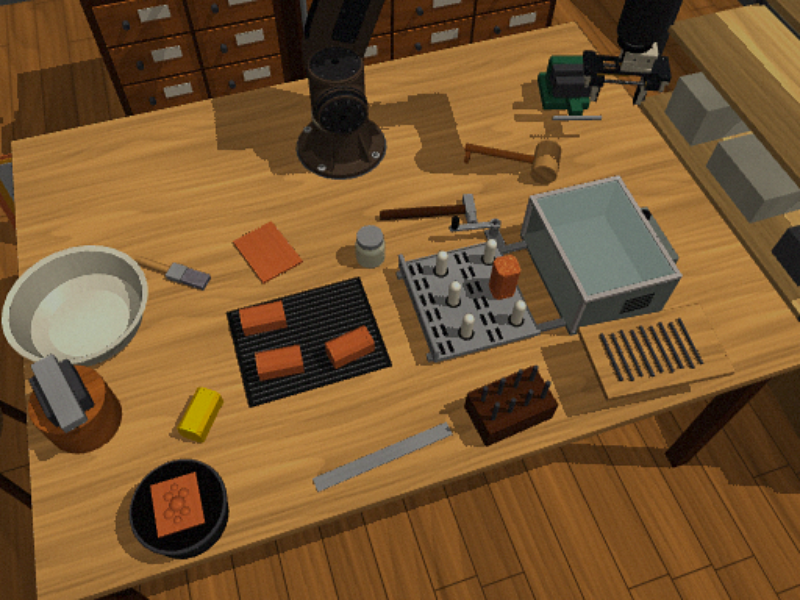

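Top view (800x600): three copper beakers lie on the mat at (484,258), (568,263) and (575,327). One is drying at (275,278), in the back row, so that is peg 4. The front row at (347,237), (345,283), (343,328) is empty.

Possible look-alikes:
- yellow beaker (665,228): wrong colour
- orange cloth (547,435): flat
- red lid on pot (710,113)
- brown block (335,135)
- drying beaker (275,278): stays where it is

I choose the three on the mat.

```bash
cat > h.py <<'E'
import numpy as np,cv2
from plant import r,vision
from scipy.spatial.transform import Rotation as R
def world(c):
    K,E=c['camera_matrix'],c['extrinsics'];d=c['depth'];v,u=np.mgrid[:d.shape[0],:d.shape[1]]
    P=np.stack([(u-K[0,2])/K[0,0]*d,-(v-K[1,2])/K[1,1]*d,-d],-1)
    W=(P-E[:3,3])@E[:3,:3]; W[d<=0]=np.nan
    return W
def blobs(m,amin):
    n,l,s,ce=cv2.connectedComponentsWithStats(m.astype(np.uint8))
    return [(l==i,ce[i]) for i in range(1,n) if s[i,4]>=amin]
def look(n='top'):
    c=vision.capture(n);W=world(c);return c,W,cv2.cvtColor(c['frame'],cv2.COLOR_BGR2HSV)
def beakers(W,hsv,zlo=.047,zhi=.066):
    m=((hsv[...,0]<14)&(hsv[...,1]>130)&(hsv[...,2]>110)&(W[...,2]>zlo)&(W[...,2]<zhi))
    out=[]
    for b,ce in blobs(m,80):
        p=W[b];(x,y),(w,h),a=cv2.minAreaRect((p[:,:2]*1000).astype(np.float32))
        if w<h: a+=90;w,h=h,w
        out.append((np.round(ce),round(x,1),round(y,1),round(np.median(p[:,2])*1000,1),round(w),round(h),round((a+90)%180-90,1)))
    return out   # a: direction of long axis in world, deg from x
def state():
    s=r.get_state();print('t%.2f'%s['time_s'],'tcp',np.round(s['tcp_pos']*1000,1),'rpy',np.round(s['eef_rot'],1),'J',np.round(s['joints']),'F',np.round(s['contact_force'],1),'w%.1f g%.1f'%(s['gripper_width']*1000,s['gripper_force']))
    return s
def go(tgt,s=None):
    "tcp target (mm, world) -> shift in tool axes, row units"
    s=s or state();Rm=R.from_euler('xyz',s['eef_rot'],degrees=True).as_matrix()
    print('units tool xyz',np.round(Rm.T@(np.array(tgt)-s['tcp_pos']*1000)/20,2))
E
python3 - <<'E'
from h import *
c,W,hsv=look()
for b in beakers(W,hsv):print('beaker',b)
for b in beakers(W,hsv,.1,.13):print('dry',b)
m=(hsv[...,1]<60)&(hsv[...,2]>110)&(W[...,2]>.080)&(W[...,2]<.105)
for b,ce in blobs(m,4):
    p=W[b];i=p[:,2]>np.nanmax(p[:,2])-.008;print('peg?',np.round(ce*1.5625),np.round(np.nanmean(p[i],0)*1000,1),b.sum())
m=(W[...,2]>.05)&(W[...,2]<.068)&(hsv[...,1]<60)
for b,ce in blobs(m,15):
    p=W[b];print('edge?',np.round(ce*1.5625),cv2.minAreaRect((p[:,:2]*1000).astype(np.float32)),b.sum())
m=(W[...,2]>.135)&(W[...,2]<.155)
for b,ce in blobs(m,300): print('hood',np.round(ce*1.5625),cv2.minAreaRect((W[b][:,:2]*1000).astype(np.float32)))
m=(W[...,2]>.06)&(W[...,2]<.095)&(hsv[...,2]<60)
for b,ce in blobs(m,8): print('dark',np.round(ce*1.5625),np.round(np.median(W[b],0)*1000,1),b.sum())
f=c['frame'];a=cv2.resize(f[140:235,275:395],(480,380),interpolation=cv2.INTER_CUBIC);b=cv2.resize(f[225:260,150:220],(480,240),interpolation=cv2.INTER_CUBIC)
cv2.imwrite('pics/crop1.png',a);cv2.imwrite('pics/crop2.png',b)
E
```

```text
beaker (array([310., 164.]), 618.9, -159.1, np.float64(54.2), 96, 52, -80.2)
beaker (array([364., 167.]), 608.3, -313.3, np.float64(54.3), 96, 52, 85.1)
beaker (array([369., 209.]), 488.2, -322.5, np.float64(54.4), 96, 51, 86.6)
dry (array([506., 165.]), 604.1, -674.5, np.float64(108.7), 124, 37, -4.3)
dry (array([175., 179.]), 572.7, 219.2, np.float64(116.9), 52, 46, -87.2)
peg? [278. 230.] [664.6 216.9  91.9] 64
peg? [344. 231.] [661.7  98.1  93.4] 66
peg? [ 68. 261.] [610.1 598.   99.7] 275
peg? [342. 279.] [573.9 100.1  92.5] 63
peg? [ 64. 311.] [518.1 600.7  99.3] 46
peg? [751. 399.] [ 359.5 -602.2   88.7] 736
peg? [274. 326.] [490.  223.   92.3] 65
peg? [341. 328.] [486.8 102.7  91.8] 66
peg? [420. 387.] [379.4 -37.   85.8] 398
edge? [671. 151.] ((811.3488159179688, -505.9188232421875), (54.35532760620117, 9.65923023223877), 44.98360061645508) 26
edge? [390. 283.] ((571.02197265625, 15.880178451538086), (10.81395435333252, 266.05865478515625), 88.45475769042969) 334
edge? [781. 324.] ((488.82049560546875, -678.1034545898438), (10.005413055419922, 72.55210876464844), 10.80796718
[... 349 characters left out ...]
88.49327850341797)
hood [ 27. 563.] ((93.08523559570312, 619.140869140625), (102.89653015136719, 32.37125778198242), 73.23456573486328)
dark [705. 118.] [ 858.8 -551.8   87.3] 1767
dark [367. 116.] [883.4  60.1  72.2] 23
dark [349. 119.] [877.   91.4  69.8] 30
dark [304. 121.] [872.3 174.5  78.1] 17
dark [326. 120.] [875.  135.9  71.2] 25
dark [366. 136.] [840.1  58.1  83.5] 11
dark [346. 139.] [835.9  95.6  81.4] 14
dark [325. 141.] [832.2 134.3  82. ] 12
dark [305. 143.] [828.1 171.   77.9] 11
dark [349. 155.] [812.5  92.9  63.1] 9
dark [362. 153.] [814.2  68.   63.8] 10
dark [303. 381.] [391.4 169.7  82.8] 25
dark [ 58. 531.] [129.3 606.   72.7] 110
dark [ 60. 595.] [ 17.3 600.7  65.6] 11
```

View pics/crop1.png

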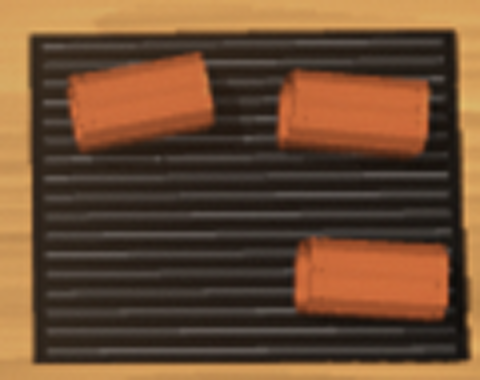

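View pics/crop2.png

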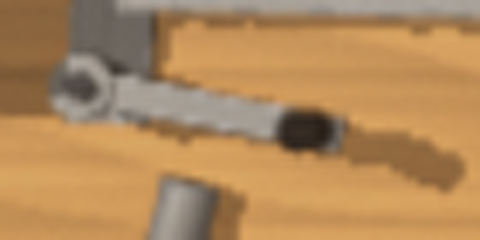

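Crop 1 confirms three copper, box-shaped beakers lying on the mat, with mouths to the left (world +y). Crop 2 shows the catch hinge at left and its black knob at right. Peg, hood and hinge positions agree with the stated sizes. I'll start with the lower right beaker.

```bash
python3 -m pendant '[[[0,0,-0.1,0,0,1,1],[0,0,-0.1,0,0,1,1],[0,0,-0.1,0,0,1,1],[0,0,-0.1,0,0,1,1],[0,0,-0.1,0,0,1,1],[0,0,-0.1,0,0,1,1],[0,0,-0.1,0,0,1,1],[0,0,-0.1,0,0,1,1]]]' 45
python3 -m pendant '[[[0,0,-0.1,0,0,1,1],[0,0,-0.1,0,0,1,1],[0,0,-0.1,0,0,1,1],[0,0,-0.1,0,0,1,1],[0,0,-0.1,0,0,1,1],[0,0,-0.1,0,0,1,1],[0,0,-0.1,0,0,1,1],[0,0,-0.1,0,0,1,1]]]'
python3 -c "
from h import *
s=state();go([486.5,-400,250],s)"
```

```text
time_s: 0.95
tcp_pos: [0.2769, 0.6154, 0.2642]
eef_rot: [180.0, -0.0, -56.4]
contact_force: [0.1, -1.0, -0.2]
gripper_width: 0.0877
gripper_force: 0.0
time_s: 1.75
tcp_pos: [0.2769, 0.6154, 0.2802]
eef_rot: [180.0, -0.0, -88.4]
contact_force: [-0.4, -0.7, 0.1]
gripper_width: 0.0877
gripper_force: 0.0
t1.75 tcp [276.9 615.4 280.2] rpy [180.   -0.  -88.4] J [ 82.  20.   3.  -0. -74. -81.] F [-0.4 -0.7  0.1] w87.7 g0.0
units tool xyz [51.04 -9.05  1.54]
```

```bash
for i in 1 2 3; do python3 -m pendant '[[[1,-0.37,0,0,0,0,1],[1,-0.37,0,0,0,0,1],[1,-0.37,0,0,0,0,1],[1,-0.37,0,0,0,0,1],[1,-0.37,0,0,0,0,1],[1,-0.37,0,0,0,0,1],[1,-0.37,0,0,0,0,1],[1,-0.37,0,0,0,0,1]]]' >/dev/null; done
for i in 1 2 3; do python3 -m pendant '[[[1,0,0,0,0,0,1],[1,0,0,0,0,0,1],[1,0,0,0,0,0,1],[1,0,0,0,0,0,1],[1,0,0,0,0,0,1],[1,0,0,0,0,0,1],[1,0,0,0,0,0,1],[1,0,0,0,0,0,1]]]' >/dev/null; done
python3 -m pendant '[[[0,0,0,0,0,1,1],[0,0,0,0,0,0.25,1],[0,0,0,0,-1,0,1],[0,0,0,0,-1,0,1],[0,0,0,0,-1,0,1],[0,0,0,0,-1,0,1],[0,0,0,0,-1,0,1],[0,0,0,0,-1,0,1]]]' >/dev/null
python3 -m pendant '[[[0,0,0,0,-1,0,1],[0,0,0,0,-1,0,1],[0,0,0,0,-1,0,1],[0,0,0,0,-1,0,1],[0,0,0,0,-1,0,1],[0,0,0,0,-0.25,0,1],[0,0,0,0,0,0,1],[0,0,0,0,0,0,1]]]'
cat >> h.py <<'E'
def pick(x,y,phi,back=25,z=34,s=None,ret=0):
    "tcp for grasp; ret = retreat along approach"
    s=s or state();a=R.from_euler('xyz',s['eef_rot'],degrees=True).as_matrix()[:,2]
    u=np.array([np.cos(np.radians(phi)),np.sin(np.radians(phi)),0]);g=np.array([x,y,z])-(48-back)*u
    t=g-(3+ret)*a;print('target',np.round(t),'approach',np.round(a,2));go(t,s)
E
python3 -c "
from h import *
s=state();c,W,hsv=look()
for b in beakers(W,hsv):print(b)
pick(488.2,-322.5,86.6,s=s,ret=100);pick(488.2,-322.5,86.6,s=s)"
```

```text
time_s: 8.15
tcp_pos: [0.4843, -0.3385, 0.2809]
eef_rot: [-179.9, 44.9, -93.2]
contact_force: [-0.6, -0.0, -0.2]
gripper_width: 0.0873
gripper_force: 0.0
t8.15 tcp [ 484.3 -338.5  280.9] rpy [-179.9   44.9  -93.2] J [ -40.   30.   20.  -37. -107.   34.] F [-0.6 -0.  -0.2] w87.3 g0.0
(array([310., 164.]), 618.8, -159.6, np.float64(54.4), 96, 51, -80.0)
(array([364., 167.]), 608.7, -313.0, np.float64(54.3), 96, 52, 85.3)
(array([369., 209.]), 488.2, -322.2, np.float64(54.5), 96, 52, 85.7)
target [ 483. -418.  107.] approach [ 0.04  0.7  -0.71]
units tool xyz [ 8.95 -0.14  3.36]
target [ 487. -348.   36.] approach [ 0.04  0.7  -0.71]
units tool xyz [ 8.95 -0.14  8.36]
```

```bash
python3 -m pendant '[[[1,0,0.42,0,0,0,1],[1,0,0.42,0,0,0,1],[1,0,0.42,0,0,0,1],[1,0,0.42,0,0,0,1],[1,0,0.42,0,0,0,1],[1,0,0.42,0,0,0,1],[1,0,0.42,0,0,0,1],[1,0,0.42,0,0,0,1]]]' >/dev/null
python3 -m pendant '[[[0.95,-0.14,0,0,0,0,1],[0,0,0.9,0,0,0,1],[0,0,0.9,0,0,0,1],[0,0,0.9,0,0,0,1],[0,0,0.9,0,0,0,1],[0,0,0.7,0,0,0,1],[0,0,0.7,0,0,0,1],[0,0,0,0,0,0,1]]]'
python3 -m pendant '[[[0,0,0,0,0,0,0],[0,0,0,0,0,0,0],[0,0,0,0,0,0,-1],[0,0,0,0,0,0,-1],[0,0,0,0,0,0,-1],[0,0,0,0,0,0,-1],[0,0,0,0,0,0,-1],[0,0,0,0,0,0,-1]]]' 45
python3 -c "
from h import *
s=state();pick(488.2,-322.5,86.6,s=s)"
```

```text
time_s: 9.8
tcp_pos: [0.4862, -0.3454, 0.0343]
eef_rot: [179.9, 45.1, -93.3]
contact_force: [-0.2, 0.1, -0.0]
gripper_width: 0.0877
gripper_force: 0.0
time_s: 10.6
tcp_pos: [0.4866, -0.3473, 0.036]
eef_rot: [-180.0, 45.0, -93.2]
contact_force: [-0.4, -0.8, 1.9]
gripper_width: 0.0522
gripper_force: 45.0
t10.60 tcp [ 486.6 -347.3   36. ] rpy [-180.    45.   -93.2] J [-40.  44.  11. -35. -88.  48.] F [-0.4 -0.8  1.9] w52.2 g45.0
target [ 487. -348.   36.] approach [ 0.04  0.71 -0.71]
units tool xyz [ 0.01 -0.   -0.02]
```

```bash
python3 -m pendant '[[[-0.3,0,-0.3,0,0,0,-1],[-0.7,0,-0.7,0,0,0,-1],[-0.7,0,-0.7,0,0,0,-1],[-0.7,0,-0.7,0,0,0,-1],[-0.7,0,-0.7,0,0,0,-1],[-0.7,0,-0.7,0,0,0,-1],[-0.7,0,-0.7,0,0,0,-1],[-0.7,0,-0.7,0,0,0,-1]]]'|tail -2
python3 -m pendant '[[[-0.7,0,-0.7,0,0,0,-1],[-0.7,0,-0.7,0,0,0,-1],[-0.5,0,-0.5,0,0,0,-1],[0,0,0,0,1,0,-1],[0,0,0,0,1,0,-1],[0,0,0,0,1,0,-1],[0,0,0,0,1,0,-1],[0,0,0,0,1,0,-1]]]'|tail -2
python3 -m pendant '[[[0,0,0,0,1,0,-1],[0,0,0,0,1,0,-1],[0,0,0,0,1,0,-1],[0,0,0,0,1,0,-1],[0,0,0,0,1,0,-1],[0,0,0,0,1,0,-1],[0,0,0,0,1,0,-1],[0,0,0,0,1,0,-1]]]'|tail -2
python3 -m pendant '[[[0,0,0,0,1,0,-1],[0,0,0,0,1,0,-1],[0,0,0,0,1,0,-1],[0,0,0,0,1,0,-1],[0,0,0,0,1,0,-1],[0,0,0,0,1,0,-1],[0,0,0,0,1,0,-1],[0,0,0,0,1,0,-1]]]'|tail -2
python3 -m pendant '[[[0,0,0,0,1,0,-1],[0,0,0,0,0.5,0,-1],[0,0,0,0,0,0,-1],[0,0,0,0,0,0,-1],[0,0,0,0,0,0,-1],[0,0,0,0,0,0,-1],[0,0,0,0,0,0,-1],[0,0,0,0,0,0,-1]]]'|tail -2
python3 -c "
from h import *
s=state();go([486.8,107,200],s)
c=vision.capture('scene');cv2.imwrite('pics/s1.png',c['frame'])"
```

```text
gripper_width: 0.0515
gripper_force: 45.0
gripper_width: 0.0518
gripper_force: 45.0
gripper_width: 0.0519
gripper_force: 4.5
gripper_width: 0.0518
gripper_force: 45.0
gripper_width: 0.0516
gripper_force: 45.0
t14.60 tcp [ 486.6 -347.1  236.8] rpy [-180.   -45.   -93.3] J [  0.  11. -47.  59. -55. -49.] F [-0.3  0.3 -1.4] w51.6 g45.0
units tool xyz [-17.33   1.27 -14.72]
```

View pics/s1.png

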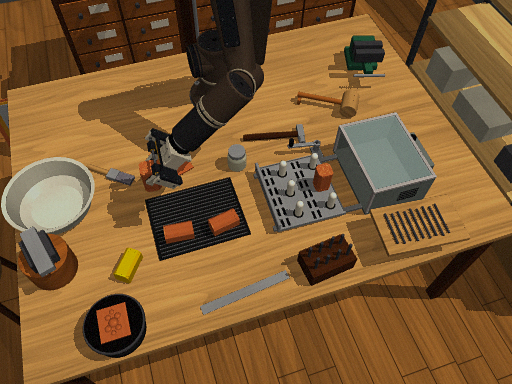

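The grip slackened once during the turn (4.5 N), but the beaker at about (180,165) is still held. I'll move to hover over peg 2, then check its attitude.

```bash
for i in 1 2 3; do python3 -m pendant '[[[-0.72,0.05,-0.61,0,0,0,-1],[-0.72,0.05,-0.61,0,0,0,-1],[-0.72,0.05,-0.61,0,0,0,-1],[-0.72,0.05,-0.61,0,0,0,-1],[-0.72,0.05,-0.61,0,0,0,-1],[-0.72,0.05,-0.61,0,0,0,-1],[-0.72,0.05,-0.61,0,0,0,-1],[-0.72,0.05,-0.61,0,0,0,-1]]]'|tail -2; done
python3 -c "
from h import *
s=state();go([486.8,107,200],s)
for n in ('top','scene'):
  c,W,hsv=look(n);np.savez('l_%s.npz'%n,**c)
  m=(hsv[...,0]<14)&(hsv[...,1]>120)&(hsv[...,2]>90)&(W[...,2]>.1)&(W[...,2]<.32)&(abs(W[...,1]-.1)<.12)&(abs(W[...,0]-.487)<.07)
  p=W[m]*1000;print(n,m.sum(),np.percentile(p,[2,50,98],axis=0).round())
  v,u=np.nonzero(m);cv2.imwrite('pics/l_%s.png'%n,cv2.resize(c['frame'][max(v.min()-40,0):v.max()+40,max(u.min()-50,0):u.max()+50],None,fx=3,fy=3))
"
```

```text
gripper_width: 0.0519
gripper_force: 45.0
gripper_width: 0.0517
gripper_force: 45.0
gripper_width: 0.0519
gripper_force: 45.0
t17.05 tcp [488.  106.7 199.1] rpy [180.  -45.  -93.2] J [ 52.  23. -27.  24. -81. -68.] F [ 0.8 -0.3 -1.5] w51.9 g45.0
units tool xyz [ 0.02  0.06 -0.04]
top 460 [[461.  73. 149.]
 [486.  97. 220.]
 [513. 123. 223.]]
scene 192 [[466.  79. 127.]
 [493. 104. 219.]
 [517. 129. 225.]]
```

View pics/l_scene.png

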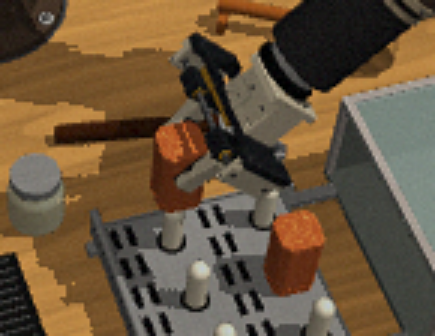

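The held beaker stands upright, base up, over the peg at crop pixel (170,230). I'll measure its tilt and axis from the base plane.

```bash
cat >> h.py <<'E'
def held(x0,y0,zt):
    for n in ('top','scene'):
        c,W,hsv=look(n)
        m=(hsv[...,0]<14)&(hsv[...,1]>110)&(hsv[...,2]>80)&(abs(W[...,2]-zt)<.012)&(abs(W[...,1]-y0)<.06)&(abs(W[...,0]-x0)<.05)
        p=W[m]*1000
        if len(p)<20: print(n,'few',len(p));continue
        k=np.linalg.lstsq(np.c_[p[:,:2]-p[:,:2].mean(0),np.ones(len(p))],p[:,2],rcond=None)[0]
        print(n,len(p),'tilt x,y deg',np.degrees(k[:2]).round(1),'z',k[2].round(1),'rect',cv2.minAreaRect(p[:,:2].astype(np.float32)))
E
python3 -c "
from h import *
held(.487,.1,.222)"
```

```text
top 409 tilt x,y deg [0.1 0.3] z 219.8 rect ((487.8684387207031, 99.55467224121094), (51.8677864074707, 52.239906311035156), 89.52841186523438)
scene 188 tilt x,y deg [-1.  -1.1] z 219.3 rect ((490.6006164550781, 101.50658416748047), (53.46657943725586, 59.313201904296875), 84.44194793701172)
```

```bash
python3 -m pendant '[[[-0.1,0.05,-0.1,0,0,0,-1],[-0.5,0,0.5,0,0,0,-1],[-0.5,0,0.5,0,0,0,-1],[-0.5,0,0.5,0,0,0,-1],[-0.5,0,0.5,0,0,0,-1],[-0.5,0,0.5,0,0,0,-1],[-0.5,0,0.5,0,0,0,-1],[-0.3,0,0.3,0,0,0,-1]]]'
python3 -m pendant '[[[-0.1,0,0.1,0,0,0,-1],[-0.06,0,0.06,0,0,0,-1],[-0.05,0,0.05,0,0,0,-1],[0,0,0,0,0,0,-1],[0,0,0,0,0,0,-1],[0,0,0,0,0,0,-1],[0,0,0,0,0,0,-1],[0,0,0,0,0,0,-1]]]'
python3 -c "
from h import *
held(.487,.1,.120)"
```

```text
time_s: 18.05
tcp_pos: [0.4868, 0.1076, 0.1043]
eef_rot: [179.9, -45.1, -93.2]
contact_force: [-0.8, -0.1, -1.7]
gripper_width: 0.0519
gripper_force: 45.0
time_s: 18.85
tcp_pos: [0.4872, 0.108, 0.1001]
eef_rot: [-180.0, -45.0, -93.2]
contact_force: [0.1, -0.3, -2.3]
gripper_width: 0.052
gripper_force: 45.0
top 339 tilt x,y deg [-0.3  0.7] z 121.0 rect ((486.38861083984375, 99.85533142089844), (51.801700592041016, 55.06914138793945), 89.80960845947266)
scene 178 tilt x,y deg [-0.9  0.7] z 120.1 rect ((490.5387878417969, 103.77165985107422), (53.76009750366211, 55.67127227783203), 88.1476821899414)
```

```bash
python3 -m pendant '[[[-0.04,0,0.04,0,0,0,-1],[-0.04,0,0.04,0,0,0,-1],[-0.03,0,0.03,0,0,0,-1],[-0.02,0,0.02,0,0,0,-1],[0,0,0,0,0,0,-1],[0,0,0,0,0,0,-1],[0,0,0,0,0,0,-1],[0,0,0,0,0,0,-1]]]' | grep -v grip
python3 -m pendant '[[[-0.02,0,0.02,0,0,0,-1],[-0.02,0,0.02,0,0,0,-1],[0,0,0,0,0,0,-1],[0,0,0,0,0,0,-1],[0,0,0,0,0,0,-1],[0,0,0,0,0,0,-1],[0,0,0,0,0,0,-1],[0,0,0,0,0,0,-1]]]' | grep -v grip
```

```text
time_s: 19.75
tcp_pos: [0.4871, 0.1079, 0.0963]
eef_rot: [-180.0, -45.0, -93.2]
contact_force: [-0.0, -0.0, -1.7]
time_s: 20.55
tcp_pos: [0.4872, 0.1079, 0.0961]
eef_rot: [-180.0, -45.1, -93.2]
contact_force: [-2.3, 2.1, 6.9]
```

```bash
python3 -m pendant '[[[0,0,0,0,0,0,0.38],[0,0,0,0,0,0,0.38],[0,0,0,0,0,0,0.38],[0,0,0,0,0,0,0.38],[0,0,-0.3,0,0,0,0.38],[0,0,-0.6,0,0,0,0.38],[0,0,-1,0,0,0,0.38],[0,0,-1,0,0,0,0.38]]]'
python3 -m pendant '[[[0,0,-1,0,0,0,0.38],[0,0,-1,0,0,0,0.38],[0.7,0,-0.7,0,0,0,0.38],[0.7,0,-0.7,0,0,0,0.38],[0.7,0,-0.7,0,0,0,1],[0.7,0,-0.7,0,0,0,1],[0.7,0,-0.7,0,0,0,1],[0,0,0,0,0,0,1]]]' | grep -v grip
python3 -c "
from h import *
s=state()
c,W,hsv=look()
for b in beakers(W,hsv,.105,.125):print('std',b)
for b in beakers(W,hsv):print(b)
held(.487,.1,.118)
go([608,-340,250],s)"
```

```text
time_s: 21.35
tcp_pos: [0.4896, 0.1499, 0.1373]
eef_rot: [-180.0, -45.0, -93.2]
contact_force: [0.5, -0.1, -0.0]
gripper_width: 0.0605
gripper_force: 0.0
time_s: 22.15
tcp_pos: [0.4917, 0.1785, 0.2665]
eef_rot: [-179.8, -44.8, -93.3]
contact_force: [0.2, 0.6, 0.0]
t22.15 tcp [491.7 178.5 266.5] rpy [-179.8  -44.8  -93.3] J [ 56.  23. -16.  21. -92. -66.] F [0.2 0.6 0. ] w85.5 g0.0
std (array([506., 165.]), 602.7, -673.8, np.float64(108.9), 122, 35, -3.5)
std (array([218., 209.]), 485.7, 100.0, np.float64(117.3), 51, 49, 87.9)
(array([310., 164.]), 619.4, -159.0, np.float64(54.4), 96, 51, -81.3)
(array([364., 167.]), 608.9, -313.6, np.float64(54.2), 97, 53, 85.2)
top 347 tilt x,y deg [0.4 0.6] z 117.1 rect ((486.10028076171875, 100.4553451538086), (52.03034591674805, 49.278480529785156), 89.42591857910156)
scene 182 tilt x,y deg [-0.7 -0.5] z 116.3 rect ((490.4385986328125, 104.00505065917969), (53.318843841552734, 56.56724548339844), 84.26387786865234)
units tool xyz [17.55 -7.23 18.61]
```

```bash
for i in 1 2 3; do python3 -m pendant '[[[0.73,-0.3,0.77,0,0,0,1],[0.73,-0.3,0.77,0,0,0,1],[0.73,-0.3,0.77,0,0,0,1],[0.73,-0.3,0.77,0,0,0,1],[0.73,-0.3,0.77,0,0,0,1],[0.73,-0.3,0.77,0,0,0,1],[0.73,-0.3,0.77,0,0,0,1],[0.73,-0.3,0.77,0,0,0,1]]]' >/dev/null; done
for i in 1 2; do python3 -m pendant '[[[0,0,0,0,-1,0,1],[0,0,0,0,-1,0,1],[0,0,0,0,-1,0,1],[0,0,0,0,-1,0,1],[0,0,0,0,-1,0,1],[0,0,0,0,-1,0,1],[0,0,0,0,-1,0,1],[0,0,0,0,-1,0,1]]]' >/dev/null; done
python3 -m pendant '[[[0,0,0,0,-1,0,1],[0,0,0,0,-1,0,1],[0,0,0,0,-1,0,1],[0,0,0,0,-1,0,1],[0,0,0,0,-1,0,1],[0,0,0,0,-1,0,1],[0,0,0,0,-0.5,0,1],[0,0,0,0,0,0,1]]]' |head -3
python3 -c "
from h import *
s=state();c,W,hsv=look()
for b in beakers(W,hsv):print(b)
pick(608.7,-313.3,85.2,s=s,ret=100)"
```

```text
time_s: 27.1
tcp_pos: [0.6052, -0.3405, 0.2476]
eef_rot: [179.8, 45.1, -93.5]
t27.10 tcp [ 605.2 -340.5  247.6] rpy [179.8  45.1 -93.5] J [ -35.   39.   32.  -39. -107.   27.] F [-0.2 -0.8  0.5] w88.0 g0.0
(array([310., 164.]), 618.8, -159.2, np.float64(54.2), 96, 52, -79.9)
(array([364., 167.]), 609.0, -313.3, np.float64(54.2), 96, 52, 84.7)
target [ 603. -409.  107.] approach [ 0.04  0.71 -0.71]
units tool xyz [ 7.41 -0.1   2.54]
```

```bash
python3 -m pendant '[[[0.93,-0.01,0.32,0,0,0.1,1],[0.93,-0.01,0.32,0,0,0.1,1],[0.93,-0.01,0.32,0,0,0.1,1],[0.93,-0.01,0.32,0,0,0,1],[0.93,-0.01,0.32,0,0,0,1],[0.93,-0.01,0.32,0,0,0,1],[0.93,-0.01,0.32,0,0,0,1],[0.9,-0.01,0.3,0,0,0,1]]]' >/dev/null
python3 -m pendant '[[[0,0,0,0,0,0,1],[0,0,0.9,0,0,0,1],[0,0,0.9,0,0,0,1],[0,0,0.9,0,0,0,1],[0,0,0.9,0,0,0,1],[0,0,0.7,0,0,0,1],[0,0,0.7,0,0,0,1],[0,0,0,0,0,0,1]]]'
python3 -c "
from h import *
s=state();pick(608.7,-313.3,85.2,s=s)"
```

```text
time_s: 28.75
tcp_pos: [0.6055, -0.3356, 0.0375]
eef_rot: [178.7, 45.1, -94.9]
contact_force: [0.2, -0.4, -0.8]
gripper_width: 0.0877
gripper_force: 0.0
t28.75 tcp [ 605.5 -335.6   37.5] rpy [178.7  45.1 -94.9] J [-34.  49.  23. -37. -91.  38.] F [ 0.2 -0.4 -0.8] w87.7 g0.0
target [ 607. -338.   36.] approach [ 0.04  0.71 -0.71]
units tool xyz [ 0.14 -0.07 -0.05]
```

```bash
python3 -m pendant '[[[0.14,-0.05,-0.05,0,0,-0.3,1],[0,0,0,0,0,0,1],[0,0,0,0,0,0,-1],[0,0,0,0,0,0,-1],[0,0,0,0,0,0,-1],[0,0,0,0,0,0,-1],[0,0,0,0,0,0,-1],[0,0,0,0,0,0,-1]]]' 45
python3 -m pendant '[[[-0.3,0,-0.3,0,0,0,-1],[-0.7,0,-0.7,0,0,0,-1],[-0.7,0,-0.7,0,0,0,-1],[-0.7,0,-0.7,0,0,0,-1],[-0.7,0,-0.7,0,0,0,-1],[-0.7,0,-0.7,0,0,0,-1],[-0.7,0,-0.7,0,0,0,-1],[-0.7,0,-0.7,0,0,0,-1]]]'|tail -2
python3 -m pendant '[[[-0.7,0,-0.7,0,0,0,-1],[-0.7,0,-0.7,0,0,0,-1],[-0.5,0,-0.5,0,0,0,-1],[0,0,0,0,1,0,-1],[0,0,0,0,1,0,-1],[0,0,0,0,1,0,-1],[0,0,0,0,1,0,-1],[0,0,0,0,1,0,-1]]]'|tail -2
for i in 1 2; do python3 -m pendant '[[[0,0,0,0,1,0,-1],[0,0,0,0,1,0,-1],[0,0,0,0,1,0,-1],[0,0,0,0,1,0,-1],[0,0,0,0,1,0,-1],[0,0,0,0,1,0,-1],[0,0,0,0,1,0,-1],[0,0,0,0,1,0,-1]]]'|tail -2; done
python3 -m pendant '[[[0,0,0,0,1,0,-1],[0,0,0,0,0.5,0,-1],[0,0,0,0,0,0,-1],[0,0,0,0,0,0,-1],[0,0,0,0,0,0,-1],[0,0,0,0,0,0,-1],[0,0,0,0,0,0,-1],[0,0,0,0,0,0,-1]]]'|tail -2
python3 -c "
from h import *
s=state();go([662,108,200],s)
c,W,hsv=look()
for b in beakers(W,hsv):print(b)"
```

```text
time_s: 29.55
tcp_pos: [0.6064, -0.3402, 0.0372]
eef_rot: [-180.0, 45.0, -93.2]
contact_force: [0.7, 0.1, 0.5]
gripper_width: 0.0523
gripper_force: 44.6
gripper_width: 0.052
gripper_force: 44.6
gripper_width: 0.0523
gripper_force: 44.6
gripper_width: 0.0521
gripper_force: 44.6
gripper_width: 0.0523
gripper_force: 44.6
gripper_width: 0.0522
gripper_force: 44.6
t33.55 tcp [ 606.3 -340.3  238.2] rpy [-180.   -45.   -93.3] J [  2.  20. -32.  56. -58. -45.] F [-0.3 -0.7 -2. ] w52.2 g44.6
units tool xyz [-17.29  -1.51 -14.58]
(array([311., 164.]), 619.0, -158.9, np.float64(54.2), 96, 51, -79.2)
```

```bash
for i in 1 2 3; do python3 -m pendant '[[[-0.714,0.119,-0.6,0,0,0,-1],[-0.714,0.119,-0.6,0,0,0,-1],[-0.714,0.119,-0.6,0,0,0,-1],[-0.714,0.119,-0.6,0,0,0,-1],[-0.714,0.119,-0.6,0,0,0,-1],[-0.714,0.119,-0.6,0,0,0,-1],[-0.714,0.119,-0.6,0,0,0,-1],[-0.714,0.119,-0.6,0,0,0,-1]]]'|tail -2; done
python3 -c "
from h import *
s=state();go([574.5,108.5,200],s)
held(.5745,.1,.222)"
```

```text
gripper_width: 0.0521
gripper_force: 44.6
gripper_width: 0.0523
gripper_force: 44.6
gripper_width: 0.0524
gripper_force: 44.6
t36.00 tcp [574.2 110.  199.1] rpy [180.  -45.  -93.2] J [ 46.  28. -18.  28. -81. -63.] F [-0.5 -0.5 -2.1] w52.4 g44.6
units tool xyz [ 0.08 -0.02  0.02]
top 387 tilt x,y deg [2.3 0.5] z 217.9 rect ((572.3964233398438, 100.4070053100586), (52.248775482177734, 53.19172668457031), 89.7364730834961)
scene 210 tilt x,y deg [ 1.9 -1.3] z 217.4 rect ((575.5899047851562, 107.16716003417969), (53.48558044433594, 58.740665435791016), 87.84126281738281)
```

```bash
python3 -m pendant '[[[0,-0.08,0,0,0,0,-1],[-0.5,0,0.5,0,0,0,-1],[-0.5,0,0.5,0,0,0,-1],[-0.5,0,0.5,0,0,0,-1],[-0.5,0,0.5,0,0,0,-1],[-0.5,0,0.5,0,0,0,-1],[-0.5,0,0.5,0,0,0,-1],[-0.36,0,0.36,0,0,0,-1]]]'
python3 -m pendant '[[[-0.03,0,0.03,0,0,0,-1],[-0.03,0,0.03,0,0,0,-1],[0,0,0,0,0,0,-1],[0,0,0,0,0,0,-1],[0,0,0,0,0,0,-1],[0,0,0,0,0,0,-1],[0,0,0,0,0,0,-1],[0,0,0,0,0,0,-1]]]'
python3 -c "
from h import *
held(.5745,.1,.120)"
```

```text
time_s: 36.9
tcp_pos: [0.5757, 0.108, 0.1027]
eef_rot: [179.9, -45.0, -93.2]
contact_force: [0.4, 0.7, -0.9]
gripper_width: 0.0519
gripper_force: 44.6
time_s: 37.7
tcp_pos: [0.576, 0.1083, 0.1027]
eef_rot: [-180.0, -45.0, -93.2]
contact_force: [-0.8, -0.1, -1.3]
gripper_width: 0.0521
gripper_force: 44.6
top 327 tilt x,y deg [2.4 1.2] z 121.4 rect ((573.7621459960938, 99.2589111328125), (52.182003021240234, 54.588722229003906), 85.38990783691406)
scene 195 tilt x,y deg [0.3 0.5] z 121.0 rect ((577.435302734375, 102.27289581298828), (57.28667068481445, 52.681434631347656), 0.43515244126319885)
```

```bash
python3 -m pendant '[[[-0.04,0,0.04,0,0,0,-1],[-0.04,0,0.04,0,0,0,-1],[-0.03,0,0.03,0,0,0,-1],[0,0,0,0,0,0,-1],[0,0,0,0,0,0,-1],[0,0,0,0,0,0,-1],[0,0,0,0,0,0,-1],[0,0,0,0,0,0,-1]]]' | grep -v grip
python3 -m pendant '[[[-0.02,0,0.02,0,0,0,-1],[0,0,0,0,0,0,-1],[0,0,0,0,0,0,-1],[0,0,0,0,0,0,-1],[0,0,0,0,0,0,-1],[0,0,0,0,0,0,-1],[0,0,0,0,0,0,-1],[0,0,0,0,0,0,-1]]]' | grep -v grip
```

```text
time_s: 38.6
tcp_pos: [0.576, 0.1083, 0.0995]
eef_rot: [-180.0, -45.0, -93.2]
contact_force: [0.8, -0.1, -0.5]
time_s: 39.4
tcp_pos: [0.5761, 0.1083, 0.0989]
eef_rot: [-180.0, -45.0, -93.2]
contact_force: [-0.0, 0.8, -0.3]
```

```bash
python3 -m pendant '[[[-0.03,0,0.03,0,0,0,-1],[-0.02,0,0.02,0,0,0,-1],[0,0,0,0,0,0,-1],[0,0,0,0,0,0,-1],[0,0,0,0,0,0,-1],[0,0,0,0,0,0,-1],[0,0,0,0,0,0,-1],[0,0,0,0,0,0,-1]]]' | grep -v grip
python3 -m pendant '[[[0,0,0,0,0,0,0.38],[0,0,0,0,0,0,0.38],[0,0,0,0,0,0,0.38],[0,0,0,0,0,0,0.38],[0,0,-0.3,0,0,0,0.38],[0,0,-0.6,0,0,0,0.38],[0,0,-1,0,0,0,0.38],[0,0,-1,0,0,0,0.38]]]'
python3 -m pendant '[[[0,0,-1,0,0,0,0.38],[0,0,-1,0,0,0,0.38],[0.7,0,-0.7,0,0,0,0.38],[0.7,0,-0.7,0,0,0,0.38],[0.7,0,-0.7,0,0,0,1],[0.7,0,-0.7,0,0,0,1],[0.7,0,-0.7,0,0,0,1],[0,0,0,0,0,0,1]]]' | grep -v grip
python3 -c "
from h import *
s=state()
c,W,hsv=look()
for b in beakers(W,hsv,.105,.125):print('std',b)
for b in beakers(W,hsv):print(b)
held(.574,.1,.118)
go([619,-190,250],s)"
```

```text
time_s: 40.2
tcp_pos: [0.5761, 0.1082, 0.0988]
eef_rot: [-180.0, -45.1, -93.2]
contact_force: [-3.1, 1.9, 7.9]
time_s: 41.0
tcp_pos: [0.5784, 0.1502, 0.1395]
eef_rot: [-180.0, -45.0, -93.2]
contact_force: [0.2, 0.5, -0.3]
gripper_width: 0.0604
gripper_force: 0.0
time_s: 41.8
tcp_pos: [0.5807, 0.1788, 0.2692]
eef_rot: [-179.7, -44.8, -93.4]
contact_force: [-0.4, 0.5, 0.4]
t41.80 tcp [580.7 178.8 269.2] rpy [-179.7  -44.8  -93.4] J [ 50.  29.  -7.  25. -92. -61.] F [-0.4  0.5  0.4] w85.3 g0.0
std (array([506., 165.]), 602.6, -673.9, np.float64(108.6), 122, 36, -3.1)
std (array([179., 174.]), 584.9, 206.2, np.float64(117.0), 54, 28, 39.8)
std (array([218., 176.]), 576.5, 98.8, np.float64(117.1), 52, 50, 87.3)
std (array([218., 209.]), 486.6, 99.4, np.float64(117.0), 52, 52, 85.9)
(array([310., 164.]), 618.1, -159.3, np.float64(54.5), 96, 52, -81.0)
top 342 tilt x,y deg [ 0.5 -0.1] z 116.9 rect ((576.3223876953125, 98.38249969482422), (52.442996978759766, 49.973514556884766), 89.54229736328125)
scene 203 tilt x,y deg [-1.9 -0.4] z 116.4 rect ((580.5979614257812, 103.3966064453125), (53.79730987548828, 56.00211715698242), 86.49873352050781)
units tool xyz [12.31 -2.93 13.58]
```

```bash
for i in 1 2; do python3 -m pendant '[[[0.77,-0.18,0.85,0,0,0,1],[0.77,-0.18,0.85,0,0,0,1],[0.77,-0.18,0.85,0,0,0,1],[0.77,-0.18,0.85,0,0,0,1],[0.77,-0.18,0.85,0,0,0,1],[0.77,-0.18,0.85,0,0,0,1],[0.77,-0.18,0.85,0,0,0,1],[0.77,-0.18,0.85,0,0,0,1]]]' >/dev/null; done
python3 -m pendant '[[[0,0,0,0.77,0,-0.77,1],[0,0,0,0.77,0,-0.77,1],[0,0,0,0.77,0,-0.77,1],[0,0,0,0,-1,0,1],[0,0,0,0,-1,0,1],[0,0,0,0,-1,0,1],[0,0,0,0,-1,0,1],[0,0,0,0,-1,0,1]]]' >/dev/null
for i in 1 2; do python3 -m pendant '[[[0,0,0,0,-1,0,1],[0,0,0,0,-1,0,1],[0,0,0,0,-1,0,1],[0,0,0,0,-1,0,1],[0,0,0,0,-1,0,1],[0,0,0,0,-1,0,1],[0,0,0,0,-1,0,1],[0,0,0,0,-1,0,1]]]' >/dev/null; done
python3 -m pendant '[[[0,0,0,0,-1,0,1],[0,0,0,0,-0.5,0,1],[0,0,0,0,0,0,1],[0,0,0,0,0,0,1],[0,0,0,0,0,0,1],[0,0,0,0,0,0,1],[0,0,0,0,0,0,1],[0,0,0,0,0,0,1]]]' |head -3
python3 -c "
from h import *
s=state();c,W,hsv=look()
for b in beakers(W,hsv):print(b)
pick(618.8,-159.2,99.8,s=s,ret=100)"
```

```text
time_s: 46.75
tcp_pos: [0.6168, -0.1914, 0.2482]
eef_rot: [-179.9, 45.0, -80.1]
t46.75 tcp [ 616.8 -191.4  248.2] rpy [-179.9   45.   -80.1] J [ -23.   35.   25.  -38. -105.   31.] F [ 0.1 -0.2 -0.6] w87.6 g0.0
(array([310., 164.]), 618.6, -159.2, np.float64(54.3), 96, 51, -80.0)
target [ 635. -254.  107.] approach [-0.12  0.7  -0.71]
units tool xyz [ 7.27 -0.36  2.72]
```

```bash
python3 -m pendant '[[[0.91,-0.04,0.34,0,0,0,1],[0.91,-0.04,0.34,0,0,0,1],[0.91,-0.04,0.34,0,0,0,1],[0.91,-0.04,0.34,0,0,0,1],[0.91,-0.05,0.34,0,0,0,1],[0.91,-0.05,0.34,0,0,0,1],[0.91,-0.05,0.34,0,0,0,1],[0.9,-0.05,0.34,0,0,0,1]]]' >/dev/null
python3 -m pendant '[[[0,0,0,0,0,0,1],[0,0,0.9,0,0,0,1],[0,0,0.9,0,0,0,1],[0,0,0.9,0,0,0,1],[0,0,0.9,0,0,0,1],[0,0,0.7,0,0,0,1],[0,0,0.7,0,0,0,1],[0,0,0,0,0,0,1]]]'|head -4
python3 -m pendant '[[[0,0,0,0,0,0,1],[0,0,0,0,0,0,-1],[0,0,0,0,0,0,-1],[0,0,0,0,0,0,-1],[0,0,0,0,0,0,-1],[0,0,0,0,0,0,-1],[0,0,0,0,0,0,-1],[0,0,0,0,0,0,-1]]]' 45
python3 -c "
from h import *
s=state();pick(618.8,-159.2,99.8,s=s)"
```

```text
time_s: 48.4
tcp_pos: [0.6222, -0.1827, 0.0348]
eef_rot: [179.9, 45.1, -80.2]
contact_force: [-0.5, 0.3, -0.8]
time_s: 49.2
tcp_pos: [0.6229, -0.1845, 0.0357]
eef_rot: [-180.0, 45.0, -80.1]
contact_force: [0.8, -1.5, 0.3]
gripper_width: 0.0514
gripper_force: 45.0
t49.20 tcp [ 622.9 -184.5   35.7] rpy [-180.    45.   -80.1] J [-22.  46.  16. -37. -89.  42.] F [ 0.8 -1.5  0.3] w51.4 g45.0
target [ 623. -184.   36.] approach [-0.12  0.7  -0.71]
units tool xyz [-0.03 -0.01  0.  ]
```

```bash
python3 -m pendant '[[[-0.3,0,-0.3,0,0,0,-1],[-0.7,0,-0.7,0,0,0,-1],[-0.7,0,-0.7,0,0,0,-1],[-0.7,0,-0.7,0,0,0,-1],[-0.7,0,-0.7,0,0,0,-1],[-0.7,0,-0.7,0,0,0,-1],[-0.7,0,-0.7,0,0,0,-1],[-0.7,0,-0.7,0,0,0,-1]]]'|tail -2
python3 -m pendant '[[[-0.7,0,-0.7,0,0,0,-1],[-0.7,0,-0.7,0,0,0,-1],[-0.5,0,-0.5,0,0,0,-1],[0,0,0,0,1,0,-1],[0,0,0,0,1,0,-1],[0,0,0,0,1,0,-1],[0,0,0,0,1,0,-1],[0,0,0,0,1,0,-1]]]'|tail -2
for i in 1 2; do python3 -m pendant '[[[0,0,0,0,1,0,-1],[0,0,0,0,1,0,-1],[0,0,0,0,1,0,-1],[0,0,0,0,1,0,-1],[0,0,0,0,1,0,-1],[0,0,0,0,1,0,-1],[0,0,0,0,1,0,-1],[0,0,0,0,1,0,-1]]]'|tail -2; done
python3 -m pendant '[[[0,0,0,0,1,0,-1],[0,0,0,0,0.5,0,-1],[0,0,0,-0.7,0,0.7,-1],[0,0,0,-0.7,0,0.7,-1],[0,0,0,-0.6,0,0.6,-1],[0,0,0,0,0,0,-1],[0,0,0,0,0,0,-1],[0,0,0,0,0,0,-1]]]'|tail -2
python3 -c "
from h import *
s=state();go([662,106.5,200],s)"
```

```text
gripper_width: 0.0521
gripper_force: 45.0
gripper_width: 0.0517
gripper_force: 45.0
gripper_width: 0.0519
gripper_force: 45.0
gripper_width: 0.0515
gripper_force: 45.0
gripper_width: 0.052
gripper_force: 45.0
t53.20 tcp [ 622.3 -184.5  236.5] rpy [180.  -45.  -91.4] J [ 18.  21. -30.  47. -67. -50.] F [-0.8  0.2 -1.1] w52.0 g45.0
units tool xyz [-11.61  -1.62  -9.03]
```

```bash
for i in 1 2; do python3 -m pendant '[[[-0.726,-0.1,-0.565,0,0,0,-1],[-0.726,-0.1,-0.565,0,0,0,-1],[-0.726,-0.1,-0.565,0,0,0,-1],[-0.726,-0.1,-0.565,0,0,0,-1],[-0.726,-0.1,-0.565,0,0,0,-1],[-0.726,-0.1,-0.565,0,0,0,-1],[-0.726,-0.1,-0.565,0,0,0,-1],[-0.726,-0.1,-0.565,0,0,0,-1]]]'|tail -2; done
python3 -c "
from h import *
s=state();go([662,106.5,200],s)
held(.662,.1,.222)"
```

```text
gripper_width: 0.052
gripper_force: 45.0
gripper_width: 0.0517
gripper_force: 45.0
t54.80 tcp [662.5 108.4 199.8] rpy [180.  -45.  -91.5] J [ 41.  34. -10.  32. -82. -57.] F [ 0.5 -0.4 -1.2] w51.7 g45.0
units tool xyz [0.08 0.02 0.06]
top 389 tilt x,y deg [0.8 1. ] z 219.3 rect ((660.8714599609375, 100.82266235351562), (52.642356872558594, 52.67538070678711), 89.83979797363281)
scene 220 tilt x,y deg [ 1.  -1.2] z 218.8 rect ((666.0393676757812, 106.94320678710938), (53.85094451904297, 53.95391845703125), 1.8226232528686523)
```

```bash
python3 -m pendant '[[[0.08,0,0.06,0,0,0,-1],[-0.5,-0.04,0.5,0,0,0,-1],[-0.5,0,0.5,0,0,0,-1],[-0.5,0,0.5,0,0,0,-1],[-0.5,0,0.5,0,0,0,-1],[-0.5,0,0.5,0,0,0,-1],[-0.5,0,0.5,0,0,0,-1],[-0.4,0,0.4,0,0,0,-1]]]' |head -4
python3 -m pendant '[[[-0.04,0,0.04,0,0,0,-1],[-0.04,0,0.04,0,0,0,-1],[-0.02,0,0.02,0,0,0,-1],[0,0,0,0,0,0,-1],[0,0,0,0,0,0,-1],[0,0,0,0,0,0,-1],[0,0,0,0,0,0,-1],[0,0,0,0,0,0,-1]]]'|head -4
python3 -c "
from h import *
held(.662,.1,.120)"
```

```text
time_s: 55.7
tcp_pos: [0.6628, 0.1047, 0.1026]
eef_rot: [179.9, -45.0, -91.4]
contact_force: [-0.5, -0.4, -2.4]
time_s: 56.5
tcp_pos: [0.6631, 0.1049, 0.1014]
eef_rot: [-180.0, -45.0, -91.5]
contact_force: [-0.6, -0.1, -2.9]
top 303 tilt x,y deg [1.2 1. ] z 120.9 rect ((661.53369140625, 96.75198364257812), (50.059635162353516, 53.208988189697266), 89.86991119384766)
scene 211 tilt x,y deg [1.1 1. ] z 120.3 rect ((654.96728515625, 100.9378662109375), (74.82916259765625, 53.732215881347656), 0.6596202254295349)
```

```bash
python3 -m pendant '[[[-0.05,0,0.05,0,0,0,-1],[-0.04,0,0.04,0,0,0,-1],[-0.03,0,0.03,0,0,0,-1],[0,0,0,0,0,0,-1],[0,0,0,0,0,0,-1],[0,0,0,0,0,0,-1],[0,0,0,0,0,0,-1],[0,0,0,0,0,0,-1]]]' | grep -v grip
python3 -m pendant '[[[-0.02,0,0.02,0,0,0,-1],[-0.02,0,0.02,0,0,0,-1],[0,0,0,0,0,0,-1],[0,0,0,0,0,0,-1],[0,0,0,0,0,0,-1],[0,0,0,0,0,0,-1],[0,0,0,0,0,0,-1],[0,0,0,0,0,0,-1]]]' | grep -v grip
```

```text
time_s: 57.4
tcp_pos: [0.663, 0.1049, 0.098]
eef_rot: [-180.0, -45.0, -91.5]
contact_force: [-0.2, 0.4, -2.6]
time_s: 58.2
tcp_pos: [0.6631, 0.105, 0.0973]
eef_rot: [-180.0, -45.0, -91.5]
contact_force: [-2.7, 2.0, 4.5]
```

```bash

python3 -m pendant '[[[0,0,0,0,0,0,0.38],[0,0,0,0,0,0,0.38],[0,0,0,0,0,0,0.38],[0,0,0,0,0,0,0.38],[0,0,-0.3,0,0,0,0.38],[0,0,-0.6,0,0,0,0.38],[0,0,-1,0,0,0,0.38],[0,0,-1,0,0,0,0.38]]]'
python3 -m pendant '[[[0,0,-1,0,0,0,0.38],[0,0,-1,0,0,0,0.38],[0.7,0,-0.7,0,0,0,0.38],[0.7,0,-0.7,0,0,0,0.38],[0.7,0,-0.7,0,0,0,-1],[0.7,0,-0.7,0,0,0,-1],[0.7,0,-0.7,0,0,0,-1],[0,0,0,0,0,0,-1]]]' | grep -v grip
python3 -c "
from h import *
s=state()
c,W,hsv=look()
for b in beakers(W,hsv,.105,.125):print('std',b)
for b in beakers(W,hsv):print(b)
held(.662,.1,.118)
go([572,-50,250],s)"
```

```text
time_s: 59.0
tcp_pos: [0.6642, 0.147, 0.139]
eef_rot: [-180.0, -45.0, -91.5]
contact_force: [-0.3, 0.5, 0.0]
gripper_width: 0.0607
gripper_force: 0.0
time_s: 59.8
tcp_pos: [0.6656, 0.1741, 0.2695]
eef_rot: [-179.6, -44.8, -91.7]
contact_force: [0.6, -0.5, 1.5]
t59.80 tcp [665.6 174.1 269.5] rpy [-179.6  -44.8  -91.7] J [ 44.  34.   1.  30. -92. -55.] F [ 0.6 -0.5  1.5] w33.7 g0.0
std (array([219., 145.]), 662.0, 97.2, np.float64(117.0), 53, 51, -0.8)
std (array([506., 165.]), 602.5, -673.6, np.float64(108.8), 123, 34, -3.0)
std (array([174., 176.]), 576.5, 219.6, np.float64(117.1), 52, 50, 85.6)
std (array([218., 176.]), 576.4, 98.6, np.float64(116.9), 52, 50, 88.4)
std (array([218., 208.]), 486.8, 99.1, np.float64(117.2), 53, 52, -5.8)
top 346 tilt x,y deg [1.1 0.5] z 116.9 rect ((662.3632202148438, 97.01200866699219), (51.362159729003906, 52.308143615722656), 88.38382720947266)
scene 215 tilt x,y deg [-0.5 -0.1] z 116.4 rect ((664.2208862304688, 100.84532165527344), (53.272361755371094, 56.759944915771484), 89.24281311035156)
units tool xyz [7.36 4.39 8.66]
```

All four stand at the same height (117 mm), on pegs 0, 1, 2 and 4. Next is the tray.

```bash
python3 -m pendant '[[[0.61,0.36,0.72,0,0,0,-1],[0.61,0.36,0.72,0,0,0,-1],[0.61,0.36,0.72,0,0,0,-1],[0.61,0.36,0.72,0,0,0,-1],[0.61,0.36,0.72,0,0,0,-1],[0.61,0.36,0.72,0,0,0,-1],[0.61,0.36,0.72,0,0,0,-1],[0.61,0.36,0.72,0,0,0,-1]]]' >/dev/null
python3 -m pendant '[[[0.61,0.36,0.72,0,0,0,-1],[0.61,0.36,0.72,0,0,0,-1],[0.61,0.36,0.72,0,0,0,-1],[0.61,0.36,0.72,0,0,0,-1],[0,0,0,0,-1,0,-1],[0,0,0,0,-1,0,-1],[0,0,0,0,-1,0,-1],[0,0,0,0,-1,0,-1]]]' >/dev/null
python3 -m pendant '[[[0,0,0,0,-1,0,-1],[0,0,0,0,-1,0,-1],[0,0,0,0,-1,0,-1],[0,0,0,0,-1,0,-1],[0,0,0,0,-1,0,-1],[0,0,0,0,-1,0,-1],[0,0,0,0,-1,0,-1],[0,0,0,0,-1,0,-1]]]' >/dev/null
python3 -m pendant '[[[0,0,0,0,-1,0,-1],[0,0,0,0,-1,0,-1],[0,0,0,0,-1,0,-1],[0,0,0,0,-1,0,-1],[0,0,0,0,-1,0,-1],[0,0,0,0,-1,0,-1],[0,0,0,0,-0.75,0,-1],[0,0,0,0,0,0,-1]]]' 
python3 -c "
from h import *
s=state();go([572.5,-45,55],s)"
```

```text
time_s: 63.15
tcp_pos: [0.572, -0.0505, 0.2449]
eef_rot: [179.8, 30.1, -91.7]
contact_force: [0.2, 0.1, -0.2]
gripper_width: 0.0009
gripper_force: 0.0
t63.15 tcp [572.  -50.5 244.9] rpy [179.8  30.1 -91.7] J [ -6.  17.   0. -31. -79.  12.] F [ 0.2  0.1 -0.2] w0.9 g0.0
units tool xyz [ 4.53 -0.04  8.35]
```

```bash
python3 -m pendant '[[[0.57,0,1,0,0,0,-1],[0.57,0,1,0,0,0,-1],[0.57,0,1,0,0,0,-1],[0.57,0,1,0,0,0,-1],[0.57,0,1,0,0,0,-1],[0.57,0,1,0,0,0,-1],[0.57,0,1,0,0,0,-1],[0.54,0,1,0,0,0,-1]]]' >/dev/null
python3 -m pendant '[[[0,0,0.35,0,0,0,-1],[0,0,0,0,0,0,-1],[-0.52,0,0.3,0,0,0,-1],[-0.52,0,0.3,0,0,0,-1],[-0.3,0,0.175,0,0,0,-1],[-0.3,0,0.175,0,0,0,-1],[-0.3,0,0.175,0,0,0,-1],[-0.3,0,0.175,0,0,0,-1]]]' |head -4
python3 -m pendant '[[[-0.4,0,0.232,0,0,0,-1],[-0.4,0,0.232,0,0,0,-1],[-0.4,0,0.232,0,0,0,-1],[-0.4,0,0.232,0,0,0,-1],[-0.4,0,0.232,0,0,0,-1],[-0.4,0,0.232,0,0,0,-1],[-0.4,0,0.232,0,0,0,-1],[-0.4,0,0.232,0,0,0,-1]]]' |head -4
python3 -c "
from h import *
for n in('top','scene'):
  c=vision.capture(n);cv2.imwrite('pics/p_%s.png'%n,c['frame'])
c,W,hsv=look()
for b in beakers(W,hsv,.105,.125):print('std',b)"
```

```text
time_s: 64.75
tcp_pos: [0.5745, 0.0077, 0.0569]
eef_rot: [-179.9, 30.0, -91.4]
contact_force: [0.0, -4.0, 2.8]
time_s: 65.55
tcp_pos: [0.5762, 0.0823, 0.0563]
eef_rot: [-180.0, 30.0, -91.5]
contact_force: [2.2, -3.7, 1.8]
std (array([506., 165.]), 602.8, -674.0, np.float64(108.5), 122, 34, -3.4)
std (array([136., 175.]), 579.6, 324.9, np.float64(116.8), 48, 26, 0.7)
```

View pics/p_scene.png

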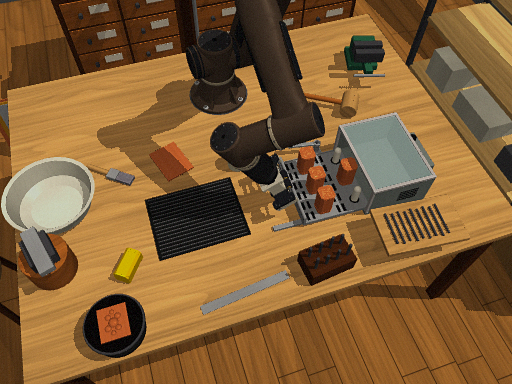

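```bash
for i in 1 2; do python3 -m pendant '[[[-0.4,0,0.232,0,0,0,-1],[-0.4,0,0.232,0,0,0,-1],[-0.4,0,0.232,0,0,0,-1],[-0.4,0,0.232,0,0,0,-1],[-0.4,0,0.232,0,0,0,-1],[-0.4,0,0.232,0,0,0,-1],[-0.4,0,0.232,0,0,0,-1],[-0.4,0,0.232,0,0,0,-1]]]' |head -4; done
python3 -m pendant '[[[-0.1,0,0.058,0,0,0,-1],[-0.1,0,0.058,0,0,0,-1],[-0.1,0,0.058,0,0,0,-1],[-0.1,0,0.058,0,0,0,-1],[0,0,0,0,0,0,-1],[0,0,0,0,0,0,-1],[0,0,0,0,0,0,-1],[0,0,0,0,0,0,-1]]]' |head -4
python3 -c "
from h import *
state()
c,W,hsv=look()
for b in beakers(W,hsv,.105,.125):print('std',b)
m=(W[...,2]>.05)&(W[...,2]<.068)&(hsv[...,1]<60)&(W[...,1]>.2)&(W[...,1]<.35)&(W[...,0]>.4)&(W[...,0]<.75)
for b,ce in blobs(m,8): print('edge',np.percentile(W[b]*1000,[3,50,97],axis=0).round(1).tolist())"
```

```text
time_s: 66.5
tcp_pos: [0.5775, 0.1563, 0.0559]
eef_rot: [180.0, 30.0, -91.5]
contact_force: [-2.7, -3.3, -1.1]
time_s: 67.3
tcp_pos: [0.5798, 0.2303, 0.056]
eef_rot: [180.0, 30.0, -91.5]
contact_force: [-2.8, -3.3, -0.9]
time_s: 68.1
tcp_pos: [0.58, 0.2388, 0.0559]
eef_rot: [180.0, 30.0, -91.5]
contact_force: [0.3, -0.8, -0.2]
t68.10 tcp [580.  238.8  55.9] rpy [180.   30.  -91.5] J [ 21.  26. -11. -39. -48.   3.] F [ 0.3 -0.8 -0.2] w0.3 g0.1
std (array([505., 165.]), 603.0, -674.2, np.float64(108.6), 123, 35, -3.6)
edge [[586.4, 255.5, 57.9], [589.2, 261.3, 60.8], [597.5, 264.7, 63.9]]
```

```bash
python3 -m pendant '[[[-0.2,0,0.115,0,0,0,-1],[-0.2,0,0.115,0,0,0,-1],[-0.2,0,0.115,0,0,0,-1],[-0.2,0,0.115,0,0,0,-1],[-0.1,0,0.058,0,0,0,-1],[0,0,0,0,0,0,-1],[0,0,0,0,0,0,-1],[0,0,0,0,0,0,-1]]]' |head -4
python3 -m pendant '[[[-0.05,0,0.029,0,0,0,-1],[-0.05,0,0.029,0,0,0,-1],[-0.05,0,0.029,0,0,0,-1],[-0.05,0,0.029,0,0,0,-1],[0,0,0,0,0,0,-1],[0,0,0,0,0,0,-1],[0,0,0,0,0,0,-1],[0,0,0,0,0,0,-1]]]' |head -4
python3 -m pendant '[[[-0.03,0,0.017,0,0,0,-1],[-0.03,0,0.017,0,0,0,-1],[-0.03,0,0.017,0,0,0,-1],[-0.02,0,0.011,0,0,0,-1],[0,0,0,0,0,0,-1],[0,0,0,0,0,0,-1],[0,0,0,0,0,0,-1],[0,0,0,0,0,0,-1]]]' |head -4
```

```text
time_s: 68.95
tcp_pos: [0.5804, 0.2598, 0.056]
eef_rot: [180.0, 30.0, -91.5]
contact_force: [-1.1, 0.2, 0.3]
time_s: 69.75
tcp_pos: [0.5807, 0.2639, 0.0559]
eef_rot: [180.0, 30.0, -91.5]
contact_force: [-1.0, -4.3, 1.6]
time_s: 70.55
tcp_pos: [0.5807, 0.2644, 0.0558]
eef_rot: [180.0, 29.9, -91.5]
contact_force: [-1.8, -14.8, 5.7]
```

```bash
python3 -m pendant '[[[-0.03,0,0.017,0,0,0,-1],[-0.02,0,0.011,0,0,0,-1],[0,0,0,0,0,0,-1],[0,0,0,0,0,0,-1],[0,0,0,0,0,0,-1],[0,0,0,0,0,0,-1],[0,0,0,0,0,0,-1],[0,0,0,0,0,0,-1]]]' |head -4
python3 -m pendant '[[[0.1,0,-0.058,0,0,0,-1],[0.2,0,-0.115,0,0,0,-1],[0.5,0,-0.3,0,0,0,-1],[0.5,0,-0.3,0,0,0,-1],[0.5,0,-0.3,0,0,0,-1],[0.2,0,-0.8,0,0,0,-1],[-0.4,0,-0.8,0,0,0,-1],[-0.4,0,-0.8,0,0,0,-1]]]' |head -4
python3 -c "
from h import *
c,W,hsv=look()
for b in beakers(W,hsv,.105,.15):print('std',b)
m=(W[...,2]>.05)&(W[...,2]<.068)&(hsv[...,1]<60)&(W[...,1]>.2)&(W[...,1]<.35)&(W[...,0]>.4)&(W[...,0]<.75)
for b,ce in blobs(m,8): print('edge',np.percentile(W[b]*1000,[3,50,97],axis=0).round(1).tolist())
m=(W[...,2]>.06)&(W[...,2]<.095)&(hsv[...,2]<60)&(abs(W[...,0]-.39)<.06)&(abs(W[...,1]-.17)<.08)
for b,ce in blobs(m,5): print('knob',np.median(W[b]*1000,0).round(1),b.sum())
s=state();go([345,168,150],s)
cv2.imwrite('pics/q.png',cv2.resize(c['frame'][110:260,30:260],None,fx=3,fy=3))"
```

```text
time_s: 71.35
tcp_pos: [0.5806, 0.2645, 0.0559]
eef_rot: [180.0, 29.8, -91.5]
contact_force: [-2.2, -18.4, 7.2]
time_s: 72.15
tcp_pos: [0.5798, 0.2117, 0.1061]
eef_rot: [-180.0, 30.0, -91.5]
contact_force: [0.4, 1.2, 0.6]
std (array([505., 165.]), 603.2, -673.7, np.float64(108.5), 123, 35, -3.7)
knob [389.8 165.3  79.7] 10
t72.20 tcp [581.4 212.3 109.8] rpy [-179.6   30.1  -91.3] J [ 19.  22. -10. -36. -52.   1.] F [ 0.8 -0.5  3. ] w0.4 g0.0
units tool xyz [ 1.14 11.75 -3.06]
```

View pics/q.png

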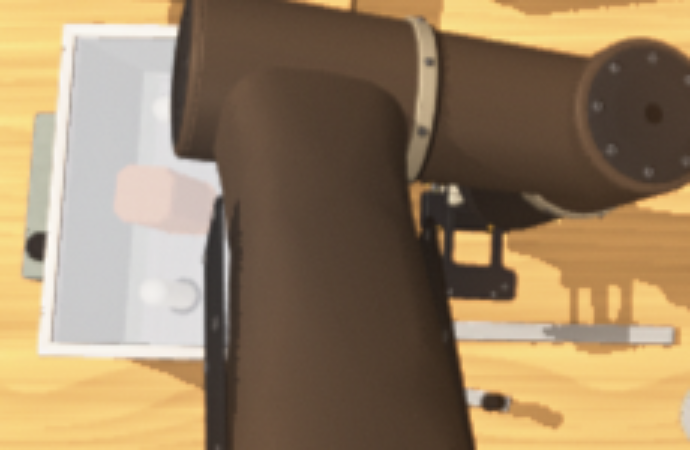

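```bash
python3 -c "
from h import *
s=state();go([403,162,140],s)"
python3 -m pendant '[[[0.11,0.89,-0.05,0,0,0,0.36],[0.11,0.89,-0.05,0,0,0,0.36],[0.11,0.89,-0.05,0,0,0,0.36],[0.11,0.89,-0.05,0,0,0,0.36],[0.11,0.89,-0.05,0,0,0,0.36],[0.11,0.89,-0.05,0,0,0,0.36],[0.11,0.89,-0.05,0,0,0,0.36],[0.11,0.89,-0.05,0,0,0,0.36]]]' 
python3 -c "
from h import *
s=state();go([403,162,140],s);go([403,162,78],s)"
```

```text
t72.20 tcp [581.4 212.3 109.8] rpy [-179.6   30.1  -91.3] J [ 19.  22. -10. -36. -52.   1.] F [ 0.8 -0.5  3. ] w0.4 g0.0
units tool xyz [ 1.59  8.84 -2.72]
time_s: 73.0
tcp_pos: [0.4364, 0.1972, 0.104]
eef_rot: [-179.8, 30.1, -91.4]
contact_force: [-0.1, -0.0, 0.3]
gripper_width: 0.0572
gripper_force: 0.0
t73.00 tcp [436.4 197.2 104. ] rpy [-179.8   30.1  -91.4] J [ 23.  11. -27. -39. -46.   2.] F [-0.1 -0.   0.3] w57.2 g0.0
units tool xyz [ 0.66  1.62 -2.46]
units tool xyz [2.21 1.63 0.22]
```

```bash
python3 -m pendant '[[[0.1,0,-0.8,0,0,0,0.36],[0.1,0,-0.8,0,0,0,0.36],[0.1,0,-0.8,0,0,0,0.36],[0.18,0.55,0,0,0,0,0.36],[0.18,0.55,0,0,0,0,0.36],[0,0.52,0,0,0,0,0.36],[0,0,0,0,0,0,0.36],[0,0,0,0,0,0,0.36]]]' |head -4
python3 -c "
from h import *
s=state();go([403,162,78],s)
for n in('top','scene'):
  c,W,hsv=look(n)
  m=(W[...,2]>.058)&(W[...,2]<.095)&(hsv[...,2]<75)&(abs(W[...,0]-.39)<.06)&(abs(W[...,1]-.17)<.08)
  for b,ce in blobs(m,5): print(n,'knob',np.median(W[b]*1000,0).round(1),b.sum(),ce)
cv2.imwrite('pics/k.png',cv2.resize(c['frame'][90:190,250:380],None,fx=5,fy=5))"
```

```text
time_s: 73.8
tcp_pos: [0.403, 0.1624, 0.1373]
eef_rot: [-180.0, 30.0, -91.4]
contact_force: [-0.5, -0.4, -0.1]
t73.80 tcp [403.  162.4 137.3] rpy [-180.    30.   -91.4] J [ 20.   4. -29. -37. -51.   1.] F [-0.5 -0.4 -0.1] w59.6 g0.0
units tool xyz [ 1.5  -0.    2.56]
```

View pics/k.png

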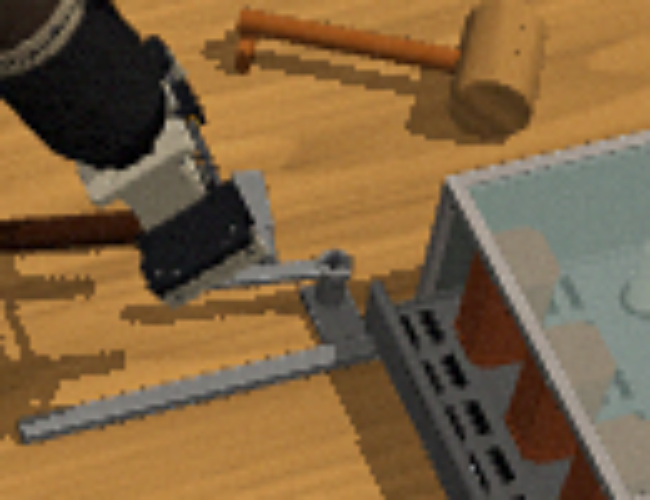

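```bash
python3 -m pendant '[[[0.3,0,0.51,0,0,0,0.36],[0.3,0,0.51,0,0,0,0.36],[0.3,0,0.51,0,0,0,0.36],[0.3,0,0.51,0,0,0,0.36],[0.3,0,0.51,0,0,0,0.36],[0,0,0,0,0,0,0.36],[0,0,0,0,0,0,0.36],[0,0,0,0,0,0,0.36]]]' |head -4
python3 -m pendant '[[[-0.02,-0.25,0.01,0,0,0,0.36],[-0.02,-0.25,0.01,0,0,0,0.36],[-0.02,-0.5,0.01,0,0,0,0.36],[-0.02,-0.5,0.01,0,0,0,0.36],[-0.09,-0.65,0.05,0,0,0,0.36],[-0.09,-0.65,0.05,0,0,0,0.36],[-0.23,-0.6,0.13,0,0,0,0.36],[-0.23,-0.6,0.13,0,0,0,0.36]]]' |head -4
python3 -m pendant '[[[-0.35,-0.52,0.2,0,0,0,0.36],[-0.35,-0.52,0.2,0,0,0,0.36],[-0.3,-0.28,0.17,0,0,0,0.36],[-0.3,-0.28,0.17,0,0,0,0.36],[0,0,0,0,0,0,0.36],[0,0,0,0,0,0,0.36],[0,0,0,0,0,0,0.36],[0,0,0,0,0,0,0.36]]]' |head -4
python3 -c "
from h import *
s=state()
for n in('top','scene'):
  c,W,hsv=look(n)
  cv2.imwrite('pics/k2_%s.png'%n,cv2.resize(c['frame'][90:200,250:380] if n=='scene' else c['frame'][150:260,100:230],None,fx=5,fy=5))"
```

```text
time_s: 74.7
tcp_pos: [0.4035, 0.1616, 0.0783]
eef_rot: [-180.0, 30.0, -91.5]
contact_force: [0.0, 0.1, 0.1]
time_s: 75.5
tcp_pos: [0.4848, 0.1764, 0.0782]
eef_rot: [180.0, 30.0, -91.5]
contact_force: [-1.6, 0.3, -0.9]
time_s: 76.3
tcp_pos: [0.5165, 0.2049, 0.0789]
eef_rot: [-179.9, 30.0, -91.5]
contact_force: [-0.2, -1.0, -0.6]
t76.30 tcp [516.5 204.9  78.9] rpy [-179.9   30.   -91.5] J [ 20.  19. -19. -39. -48.   4.] F [-0.2 -1.  -0.6] w59.4 g0.0
```

View pics/k2_scene.png

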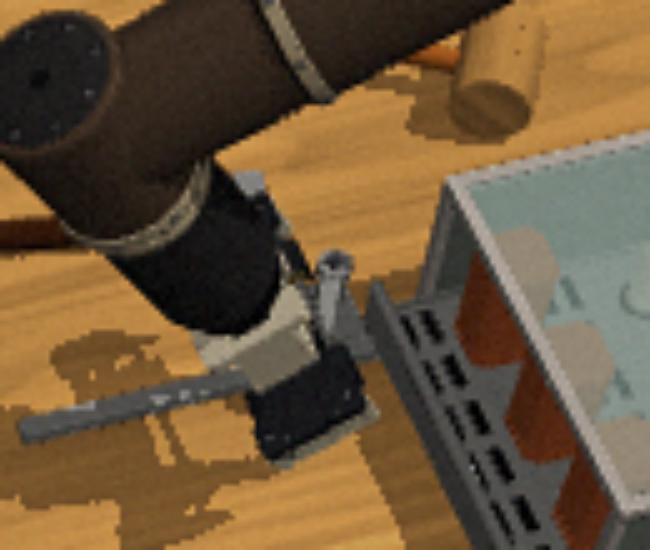

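```bash
python3 -m pendant '[[[0.72,0,-0.42,0,0,0,0.36],[0.72,0,-0.42,0,0,0,0.36],[0.72,0,-0.42,0,0,0,0.36],[0,0.3,0,0,0,0,-1],[0,0.28,0,0,0,0,-1],[0,0,0,0,0,0,-1],[0,0,0,0,0,0,-1],[0,0,0,0,0,0,-1]]]' 
python3 -m pendant '[[[-0.4,0,0.232,0,0,0,-1],[-0.4,0,0.232,0,0,0,-1],[-0.4,0,0.232,0,0,0,-1],[-0.4,0,0.232,0,0,0,-1],[-0.4,0,0.232,0,0,0,-1],[-0.4,0,0.232,0,0,0,-1],[-0.4,0,0.232,0,0,0,-1],[-0.4,0,0.232,0,0,0,-1]]]' |head -4
python3 -m pendant '[[[-0.1,0,0.058,0,0,0,-1],[-0.1,0,0.058,0,0,0,-1],[-0.05,0,0.029,0,0,0,-1],[-0.05,0,0.029,0,0,0,-1],[0,0,0,0,0,0,-1],[0,0,0,0,0,0,-1],[0,0,0,0,0,0,-1],[0,0,0,0,0,0,-1]]]' |head -4
```

```text
time_s: 77.2
tcp_pos: [0.5036, 0.1559, 0.0789]
eef_rot: [-180.0, 30.0, -91.4]
contact_force: [-0.8, 0.2, 0.7]
gripper_width: 0.0249
gripper_force: 0.0
time_s: 78.0
tcp_pos: [0.5053, 0.2301, 0.0786]
eef_rot: [180.0, 30.0, -91.5]
contact_force: [1.3, -1.7, 0.6]
time_s: 78.8
tcp_pos: [0.5055, 0.2362, 0.0785]
eef_rot: [180.0, 30.0, -91.5]
contact_force: [1.4, -1.1, 0.3]
```

```bash
python3 -m pendant '[[[-0.05,0,0.029,0,0,0,-1],[-0.05,0,0.029,0,0,0,-1],[0,0,0,0,0,0,-1],[0,0,0,0,0,0,-1],[0,0,0,0,0,0,-1],[0,0,0,0,0,0,-1],[0,0,0,0,0,0,-1],[0,0,0,0,0,0,-1]]]' |head -4
python3 -m pendant '[[[-0.05,0,0.029,0,0,0,-1],[-0.05,0,0.029,0,0,0,-1],[0,0,0,0,0,0,-1],[0,0,0,0,0,0,-1],[0,0,0,0,0,0,-1],[0,0,0,0,0,0,-1],[0,0,0,0,0,0,-1],[0,0,0,0,0,0,-1]]]' |head -4
```

```text
time_s: 79.6
tcp_pos: [0.5056, 0.2387, 0.0786]
eef_rot: [180.0, 30.0, -91.5]
contact_force: [0.6, -1.1, 0.1]
time_s: 80.4
tcp_pos: [0.5056, 0.241, 0.0786]
eef_rot: [180.0, 30.0, -91.5]
contact_force: [0.6, -1.4, -0.1]
```

```bash
python3 -m pendant '[[[-0.05,0,0.029,0,0,0,-1],[-0.05,0,0.029,0,0,0,-1],[0,0,0,0,0,0,-1],[0,0,0,0,0,0,-1],[0,0,0,0,0,0,-1],[0,0,0,0,0,0,-1],[0,0,0,0,0,0,-1],[0,0,0,0,0,0,-1]]]' |head -4
python3 -m pendant '[[[-0.03,0,0.017,0,0,0,-1],[-0.03,0,0.017,0,0,0,-1],[0,0,0,0,0,0,-1],[0,0,0,0,0,0,-1],[0,0,0,0,0,0,-1],[0,0,0,0,0,0,-1],[0,0,0,0,0,0,-1],[0,0,0,0,0,0,-1]]]' |head -4
```

```text
time_s: 81.2
tcp_pos: [0.5058, 0.2429, 0.0785]
eef_rot: [-180.0, 30.0, -91.5]
contact_force: [1.1, -4.6, 1.2]
time_s: 82.0
tcp_pos: [0.5058, 0.2433, 0.0784]
eef_rot: [-180.0, 29.9, -91.5]
contact_force: [-0.4, -9.7, 3.0]
```

```bash
python3 -m pendant '[[[-0.03,0,0.017,0,0,0,-1],[-0.02,0,0.01,0,0,0,-1],[0,0,0,0,0,0,-1],[0,0,0,0,0,0,-1],[0,0,0,0,0,0,-1],[0,0,0,0,0,0,-1],[0,0,0,0,0,0,-1],[0,0,0,0,0,0,-1]]]' |head -4
python3 -m pendant '[[[0.1,0,-0.06,0,0,0,-1],[0.3,0,-0.17,0,0,0,-1],[0.5,0,-0.3,0,0,0,-1],[0.5,0,-0.9,0,0,0,-1],[0.5,0,-0.9,0,0,0,-1],[0.5,0,-0.9,0,0,0,-1],[0.5,0,-0.9,0,0,0,-1],[0.5,0,-0.9,0,0,0,-1]]]' >/dev/null
for i in 1 2; do python3 -m pendant '[[[0.86,0,-0.5,0,0,0,-1],[0.86,0,-0.5,0,0,0,-1],[0.86,0,-0.5,0,0,0,-1],[0.86,0,-0.5,0,0,0,-1],[0.86,0,-0.5,0,0,0,-1],[0.86,0,-0.5,0,0,0,-1],[0.86,0,-0.5,0,0,0,-1],[0.86,0,-0.5,0,0,0,-1]]]' | head -4; done
python3 -c "
from h import *
c,W,hsv=look()
m=(W[...,2]>.062)&(W[...,2]<.095)&(hsv[...,2]<75)&(W[...,0]>.37)&(W[...,0]<.56)&(abs(W[...,1]-.22)<.08)
for b,ce in blobs(m,5): print('knob',np.median(W[b]*1000,0).round(1),b.sum())
m=(W[...,2]>.054)&(W[...,2]<.068)&(hsv[...,1]<60)&(W[...,1]>.2)&(W[...,1]<.35)&(W[...,0]>.43)&(W[...,0]<.75)
for b,ce in blobs(m,8): print('edge',np.percentile(W[b]*1000,[3,50,97],axis=0).round(1).tolist())
m=(W[...,2]>.07)&(W[...,2]<.095)&(abs(W[...,0]-.38)<.05)&(abs(W[...,1]+.037)<.05)
print('jar',np.median(W[m]*1000,0).round(1))
a=c['frame'][90:250,30:240];cv2.imwrite('pics/f.png',cv2.resize(a,None,fx=3.5,fy=3.5))"
```

```text
time_s: 82.8
tcp_pos: [0.5059, 0.2436, 0.0784]
eef_rot: [-180.0, 29.9, -91.5]
contact_force: [0.7, -13.9, 4.4]
time_s: 84.4
tcp_pos: [0.4985, -0.0235, 0.1323]
eef_rot: [180.0, 30.0, -91.5]
contact_force: [-0.3, 0.4, 0.5]
time_s: 85.2
tcp_pos: [0.4944, -0.1825, 0.1327]
eef_rot: [-180.0, 30.1, -91.5]
contact_force: [-0.5, -0.6, -0.8]
knob [509.1 265.1  81.4] 36
edge [[450.8, 277.3, 55.3], [574.7, 283.8, 59.9], [701.4, 291.1, 64.5]]
jar [379.8 -38.1  84.2]
```

View pics/f.png

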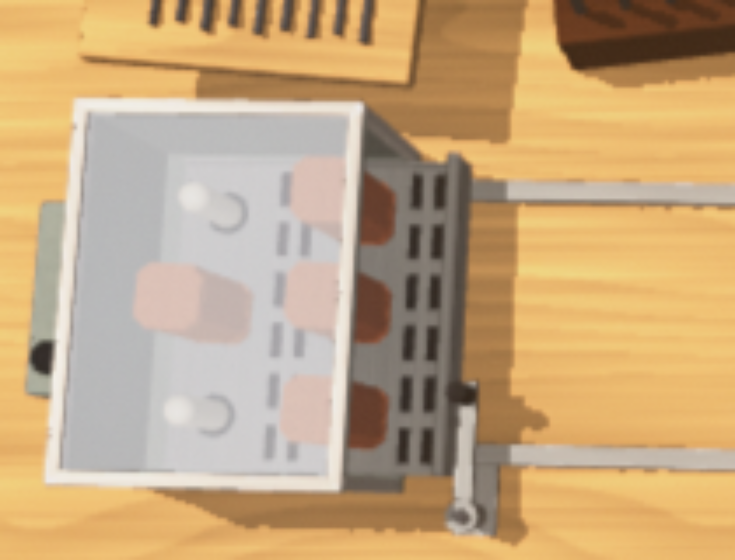

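The picture shows the tray home under the hood, with beakers on the front pegs at (340,200), (340,300), (335,410) and the dry one at (190,300). The catch lies across the front with its knob at (462,392). The jar hasn't moved.

```bash
python3 -c "
from plant import r
print(r.close_job())"
```

```text
the job is handed in; nothing more can be done
None
```

The job is handed in, with no verdict returned: all three rinsed beakers stand mouth down on pegs 0, 1 and 2, the already-dry one on peg 4 was left alone, the tray was pushed to its stop, the catch was turned across its front to its stop, and the jar is where it was.

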